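# Clean the wind-out barbecue hotplate

### The arm

A 7-joint arm with a two-finger parallel gripper is mounted at the origin on the work surface. World frame = base frame: x ahead of the robot, y to its left, z up, the work surface at z = 0. Lengths are in m, angles in rad, forces in N, time in s.
With the tool pointing down it reaches from about 0.425 to 1.025 m from the base axis. Payload 9.4 kg.
Tool frame: the origin (TCP) lies between the finger pads; the fingertips stand 17 mm ahead of it and the grasp point (between the pads) lies 2 mm behind it; z points along the fingers, y is the line along which they close (so a half turn about z gives the same grasp; the last joint's range is limited). The gripper opens to 85 mm and grips with 20 to 120 N. Pads are 22 mm wide; open, the fingers measure 114 mm over their backs; the gripper's body (76 mm by 85 mm) begins 54 mm behind the grasp point. The pads swing forward as they close: fully open they stand 13 mm farther back than shut.
Start: joints at [-1.238, 0.599, -0.003, 1.599, 0.002, 0.943, -0.08], TCP at [0.289, 0.665, 0.248] pointing down, gripper open.
Joint ranges: [-2.57, 2.57], [-0.35, 1.97], [-1.29, 1.29], [0.11, 2.56], [-1.05, 4.19], [0.11, 1.86], [-2.63, 2.63]. Speed limits (rad/s): [2.22, 2.22, 3.01, 3.01, 3.14, 3.14, 3.14].

### API

Orientations are given as [roll, pitch, yaw] about the fixed x, y, z axes, in that order (R = Rz(yaw) Ry(pitch) Rx(roll)).
In Python, from rig import get_state, read_camera, camera_params, job_done, masks_of, pinpoint gives the robot as it stands. The module is installed in compiled form; this text tells all that it offers.
- The arm moves only by the shell command python3 -m creep 'ROWS' [FORCE]. ROWS is JSON, one flat list of numbers, 7 for each row, row after row: the shift along the tool's x, y, z as a fraction of full scale, then the turn, a rotation vector about the tool's x, y, z as a fraction of full scale, then the opening, from -1 (shut) to 1 (fully open). A call has 1 to 12 rows; each row shifts and turns the commanded pose from where the row before left it, along the tool's axes as they then stand; what a row does not reach is not made up. Full scale, the value 1, is 300 mm for a shift and 30 degrees for a turn. A row lasts 1/8 s, in which the tool goes at most 62.5 mm and 10.7 degrees, less where a joint would pass 70% of its speed; a pose out of reach is approached as far as the arm can. A call with a number of a shift or a turn outside -1 to 1 is refused whole. A call with a gripper value outside its range is refused whole. The fingers move at their own pace and stop on an object; FORCE is the grip in N (left out, the last holds). Time passes only in rows, so rows that do not move let the fingers close. It gives the time, the measured TCP pose, the force, the opening and the grip force at its end, in the units of the state.
- get_state(): the state, without advancing time (a new reading comes with each control period).
- read_camera(name): name is "side" or "top"; returns the picture (400x640x3 uint8, blue, green, red); there is no depth.
- camera_params(name): a dict with "intrinsics" (3x3 intrinsics, pixels), "k1" (the pictures are not rectified: a ray, as slopes to the right and down, at radius r is drawn at 1 + k1 r^2 times it, then the intrinsics apply), "T" (4x4, takes a point from camera to world coordinates). Camera axes: x right, y down, z forward; pixel columns grow to the right and rows downward; lengths in m; the calibration is good to about 2 mm. A picture is of the moment at which its call begins. camera_params takes no time and is no camera call.
- job_done(): hands the job in; it is judged then, once.
Trained networks look in the newest picture that a camera, given by its name, has taken for a name from the list of things; names that differ only in an ending like _2 or _b are one class to them, and where a whole thing is asked for, a point or a joint stands for the part that bears it (a point fixed in the world has none). Each returns a list of dicts, best first, with "confidence" (0 to 1); they miss things now and then, are a little off and sometimes report something else, mostly with a low value. They report only what shows in the picture. A call takes as long as a camera call. They do not tell look-alikes from the thing itself.
- masks_of(query, camera): "region" (400x640 bool, what is visible of it) and "pixel" ([column, row] in pixels, amid what is visible of it).
- pinpoint(query, camera): "pixel" ([column, row] in pixels: a listed point, or the origin of a listed thing).
The state is a dict: "t": time; "joint_positions": joint angles; "qd": joint speeds; "tau": joint torques, N m; "ee_pos": TCP position; "ee_rot": TCP orientation; "contact_force": force on the tool from outside, world axes, zero at the start; "torque": the same for the moment, N m; "grip_width": finger opening in m; "gripper_force": force on a finger pad.
Only numpy, scipy, OpenCV 4.12 (cv2) and the standard library are available. Lean on these libraries where they do the work, as an engineer would, in place of code of your own. Each camera call takes 0.05 s, during which the arm holds its last target. There are 200 camera calls.

### The job

Wind the handwheel until the hotplate has come fully out against its front stops, then move every grill press on it into the drip tray, standing upright. Then take the scouring stone from its tile and, with its long side front to back, sweep it flat across the middle of the hotplate in one unhurried stroke with steady pressure of about 12 N, never over 50 N, from the edge by the handwheel right to the edge by the drip tray, going over it again if contact is lost. Put the stone back flat on its tile and finally wind the hotplate fully home against its rear stops; leave the pepper grinder, pinch bowl and tongs alone.

Things in the scene. Friction and masses are not known exactly. Their poses are not given: they have to be found in the camera images.
- handwheel (a joint): angle of the handwheel in rad, 0 (home) to 12.57 (out); turning it anticlockwise seen from above brings the hotplate out, clockwise takes it home, 45 mm a turn. Mechanical stops at both ends.
- wheel_hub (a point): the fixed vertical axis of the handwheel (black rim 128 mm across, level, rim top 95 mm above the ledge), on an aluminium gearbox at the hotplate's right-hand side; the point is 100 mm above the ledge.
- crank_grip (a point): point to grip on the handwheel's crank knob: an upright, freely spinning wooden cylinder 24 mm across standing 55 mm from the wheel's axis, from 96 to 144 mm above the ledge; the point is on its axis 126 mm above the ledge. About 5 N is enough to wind it.
- burner: the fixed hotplate unit: steel burner box 310 mm deep (x) by 300 mm wide (y), with steel stop blocks front and rear. Origin: centre of its underside; x points along the hotplate's travel, away from the robot (homewards), y to the drip-tray side. A warming rack of steel bars, 150 mm above the ledge, spans it from x = +70 to +200 mm; the handwheel is on its -y side, axis at x = -30, y = -250 mm.
- hotplate: black plate 200 mm (x) by 280 mm (y), a 6 mm lip just outside each side edge (y) stands 14 mm above its top; axes as the burner's; it slides along the burner's x: its centre is at burner x = +45 mm when fully home (rear stops) and -45 mm when fully out (front stops, towards the robot). Origin: 20 mm below the centre of its top face, 40 mm above the ledge.
- plate_top (a point): centre of the hotplate's top face, 60 mm above the ledge; axes as the burner's.
- press_a: grill press: round steel disc 78 mm across and 13 mm thick carrying a wooden grip, an upright cylinder 26 mm across whose top is 65 mm and foot 20 mm above the underside. Origin: centre of the underside; z up the grip. Stands on the hotplate at the start, or may be absent (None).
- press_b: grill press: square steel plate 70 by 70 mm and 13 mm thick carrying a wooden grip, an upright cylinder 26 mm across whose top is 65 mm and foot 20 mm above the underside. Origin: centre of the underside; z up the grip. Stands on the hotplate at the start, or may be absent (None).
- press_c: grill press: smaller round steel disc 66 mm across and 13 mm thick carrying a wooden grip, an upright cylinder 26 mm across whose top is 65 mm and foot 20 mm above the underside. Origin: centre of the underside; z up the grip. Stands on the hotplate at the start, or may be absent (None).
- tray: fixed aluminium drip tray on the ledge to the robot's left, 290 mm (its x) by 150 mm (its y) outside, walls 3 mm thick and 18 mm high, floor 3 mm. Origin: centre of its underside; room for three presses in a row along x, 85 mm apart.
- stone: grey scouring stone, about 0.3 kg: block 100 mm (x) by 56 mm (y) by 28 mm high, with a grey plastic grip on top 74 mm (x) by 24 mm (y), from 28 to 74 mm above the underside. Origin: centre of the underside, z up.
- tile: fixed terracotta tile 170 mm (x) by 140 mm (y), 6 mm thick, on the ledge to the robot's right: the stone's place, put it near the middle. Origin: centre of its underside.
- grinder: blue plastic pepper grinder, 168 mm tall, 60 mm across; bystander. Origin: centre of the underside.
- pinch_bowl: white ceramic pinch bowl, 84 mm across, 40 mm high; bystander. Origin: centre of the underside.
- tongs: grey silicone tongs lying flat, 200 mm long; bystander. Origin: middle of the underside.
Not all that is in view belongs to the job. Leave any pink or purple look-alike of the press_b alone.

How it is judged:
By the outcome, as a careful person would: the job done as asked, in the order asked, and still so for the second after the job is handed in, with the robot touching nothing.
Of press_a, press_b, press_c only 1 to 3 are there at a start; the rules pass over those that are not, and their reading is None.
At some moment in a run one of press_a, press_b, press_c, stone may be knocked a few centimetres aside while the robot is not near it.
Once in a run the grip may slacken for a moment while it holds something.
It also fails if it takes over 210 s, if anything falls off the work surface, if the arm or the gripper's body presses on something with over 40 N, if the wrist force passes 120 N, or if a joint passes its speed limit or range.

## Working session

There is one attempt and no reset: what is moved stays moved. The work goes in short steps, Python scripts to look and compute and a shell command to move; the robot and the scene stay as the last step left them, time stands still between calls to the robot, and variables do not carry over. Pictures are saved under pics/ and viewed, at most 14 in all, crops included, and the job is handed in when it is done.

```bash
mkdir -p pics; ls
cat > h.py <<'E'
import numpy as np, cv2, json
from rig import *
from scipy.spatial.transform import Rotation as R
def ray(cam,px):
    p=camera_params(cam);K=np.array(p["intrinsics"]);k1=p["k1"];T=np.array(p["T"])
    d=np.array([(px[0]-K[0,2])/K[0,0],(px[1]-K[1,2])/K[1,1]]);u=d.copy()
    for _ in range(20): u=d/(1+k1*(u@u))
    return T[:3,3],T[:3,:3]@np.array([u[0],u[1],1])
def atz(cam,px,z):
    o,d=ray(cam,px);return o+d*(z-o[2])/d[2]
def proj(cam,P):
    p=camera_params(cam);K=np.array(p["intrinsics"]);T=np.array(p["T"])
    q=T[:3,:3].T@(np.array(P)-T[:3,3]);u=q[:2]/q[2];u=u*(1+p["k1"]*(u@u))
    return K[:2,:2]@u+K[:2,2]
def tri(a,b):
    o1,d1=ray("top",a);o2,d2=ray("side",b)
    A=np.c_[d1,-d2];s=np.linalg.lstsq(A,o2-o1,rcond=None)[0]
    p,q=o1+s[0]*d1,o2+s[1]*d2
    return (p+q)/2,np.linalg.norm(p-q)
E
cat > look.py <<'E'
from h import *
for c in("top","side"):
    cv2.imwrite(f"pics/{c}0.png",read_camera(c))
    print(c,np.round(camera_params(c)["T"],3).tolist(),camera_params(c)["k1"])
Z=dict(wheel_hub=.1,crank_grip=.126,burner=0,hotplate=.04,plate_top=.06,press_a=.06,press_b=.06,press_c=.06,tray=0,stone=.006,tile=0,grinder=0,pinch_bowl=0,tongs=0)
for n,z in Z.items():
    for c in("top","side"):
        for r in pinpoint(n,c)[:4]: print(n,c,round(r["confidence"],2),np.round(r["pixel"]),np.round(atz(c,r["pixel"],z),3))
s=get_state();print({k:np.round(v,3).tolist() for k,v in s.items()})
E
python3 look.py
```

```text
pics
top [[0.025, -0.997, 0.072, 0.419], [-1.0, -0.024, 0.019, 0.007], [-0.017, -0.072, -0.997, 1.695], [0.0, 0.0, 0.0, 1.0]] 0.04515943145751902
side [[0.865, -0.278, 0.418, -0.043], [-0.502, -0.445, 0.741, -1.017], [-0.02, -0.851, -0.525, 0.842], [0.0, 0.0, 0.0, 1.0]] -0.016532118692926073
wheel_hub top 0.57 [396. 216.] [ 0.491 -0.202  0.1  ]
wheel_hub side 0.79 [341. 232.] [ 0.491 -0.21   0.1  ]
crank_grip top 0.62 [399. 198.] [ 0.549 -0.207  0.126]
crank_grip side 0.67 [356. 217.] [ 0.554 -0.196  0.126]
burner top 0.68 [328. 202.] [0.538 0.031 0.   ]
burner side 0.97 [320. 217.] [0.545 0.02  0.   ]
hotplate top 0.97 [331. 183.] [0.606 0.022 0.04 ]
hotplate side 0.96 [332. 203.] [0.6   0.021 0.04 ]
hotplate side 0.61 [319. 216.] [ 0.518 -0.024  0.04 ]
plate_top top 0.7 [330. 183.] [0.602 0.027 0.06 ]
plate_top side 0.91 [329. 198.] [0.592 0.032 0.06 ]
press_a top 0.94 [448. 254.] [ 0.365 -0.387  0.06 ]
press_a top 0.82 [328. 200.] [0.543 0.03  0.06 ]
press_a top 0.68 [407. 259.] [ 0.346 -0.245  0.06 ]
press_a top 0.65 [206. 270.] [0.29 0.45 0.06]
press_a side 0.84 [226. 213.] [0.2
[... 1568 characters left out ...]
  ]
pinch_bowl top 0.79 [415. 147.] [ 0.748 -0.279  0.   ]
pinch_bowl side 0.81 [413. 242.] [ 0.739 -0.278 -0.   ]
pinch_bowl side 0.51 [354. 218.] [ 0.65  -0.055  0.   ]
tongs top 0.94 [409. 259.] [ 0.343 -0.263  0.   ]
tongs side 0.73 [306. 285.] [ 0.333 -0.262  0.   ]
tongs side 0.22 [390. 285.] [ 0.545 -0.392  0.   ]
{'t': 1.5, 'joint_positions': [-1.238, 0.599, -0.002, 1.599, 0.002, 0.943, -0.08], 'qd': [0.001, -0.002, -0.0, 0.0, 0.0, -0.001, 0.0], 'tau': [-0.0, -77.62, 1.564, -25.838, 0.012, 0.002, -0.0], 'ee_pos': [0.289, 0.665, 0.248], 'ee_rot': [-3.142, 0.0, 2.732], 'contact_force': [-0.716, 0.692, -0.202], 'torque': [0.013, -0.006, 0.003], 'gripper_force': 0.0, 'grip_width': 0.085}
```

View images.

```bash
python3 -c "
import cv2
for c,(x0,x1,y0,y1) in dict(top=(180,500,110,310),side=(190,510,140,350)).items():
    i=cv2.imread(f'pics/{c}0.png')[y0:y1,x0:x1]; cv2.imwrite(f'pics/{c}0c.png',cv2.resize(i,None,fx=2.5,fy=2.5,interpolation=cv2.INTER_CUBIC))
"
```

```text
(no output)
```

View pics/top0c.png

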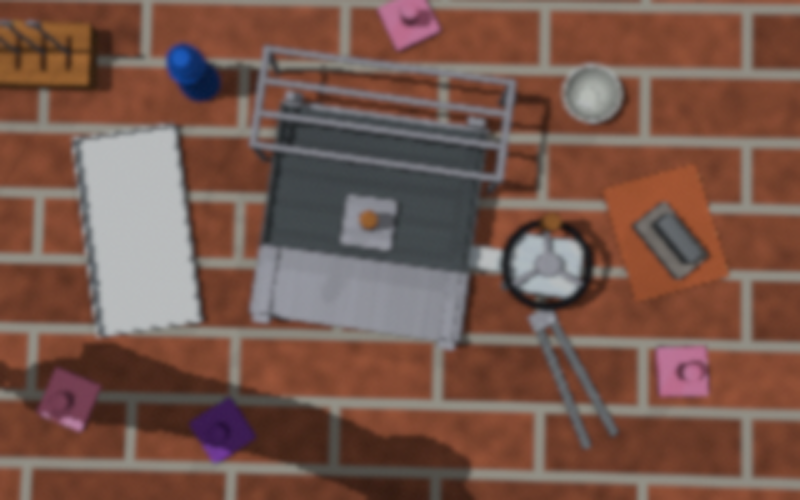

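View pics/side0c.png

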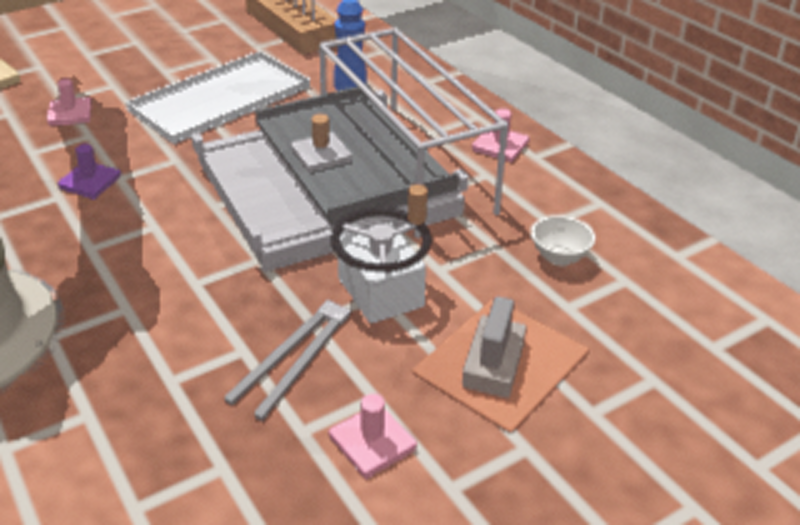

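```bash
cat > m.py <<'E'
from h import *
from scipy.optimize import least_squares
im={c:cv2.imread(f"pics/{c}0.png") for c in("top","side")}
def blob(c,mask,px,r):
    m=mask.astype(np.uint8).copy();w=np.zeros_like(m);cv2.circle(w,tuple(int(v) for v in px),r,1,-1);m&=w
    n,l,s,ce=cv2.connectedComponentsWithStats(m);i=1+np.argmax(s[1:,4]);return ce[i],s[i],l==i
E
cat > m1.py <<'E'
from m import *
# wheel rim
o=[]
for c,px in(("top",(398,216)),("side",(342,236))):
    i=im[c].max(2)<45
    ce,s,m=blob(c,i,px,28)
    pts=np.argwhere(m)[:,::-1].astype(float)
    print(c,"rim",s)
    o.append((c,pts))
def res(p):
    e=[]
    for c,pts in o:
        q=np.array([atz(c,u,.09) for u in pts]);e+=list(np.hypot(q[:,0]-p[0],q[:,1]-p[1])-p[2])
    return e
for sel in(o,o[:1],o[1:]):
    O=o;o=sel;f=least_squares(res,[.49,-.206,.059],loss="soft_l1",f_scale=.005);print("hub",np.round(f.x,4),f.cost);o=O
for nm,pt,ps,zt in(("knob",(400,198),(356,222),.144),("press",(328,198),(318,192),.125)):
    r={}
    for c,px in(("top",pt),("side",ps)):
        h=cv2.cvtColor(im[c],cv2.COLOR_BGR2HSV);i=(h[...,0]>8)&(h[...,0]<20)&(h[...,1]>140)
        ce,s,m=blob(c,i,px,11);r[c]=ce;print(nm,c,ce.round(1),s,"top-assumed",atz(c,ce,zt-.005).round(3))
    P,g=tri(r["top"],r["side"]);print(P.round(3),round(g,4))
E
python3 m1.py
python3 - <<'E'
from m import *
for c in("top","side"):
    for n in("tray","tile","stone","hotplate","press_b"):
        read=masks_of(n,c)
        for r in read[:2 if n!="press_b" else 5]:
            k=cv2.minAreaRect(np.argwhere(r["region"])[:,::-1].astype(np.float32))
            z=dict(tray=.018,tile=.006,stone=.034,hotplate=.06,press_b=.073)[n]
            b=cv2.boxPoints(k);w=np.array([atz(c,p,z)[:2] for p in b]);e=np.diff(np.r_[w,w[:1]],axis=0)
            print(c,n,round(r["confidence"],2),w.mean(0).round(3),"L",np.hypot(*e.T).round(3),"ang",np.degrees(np.arctan2(e[:,1],e[:,0])).round(1)[:2])
E
```

```text
top rim [382 208  35  26 106]
top tray 0.94 [0.533 0.37 ] L [0.154 0.289 0.152 0.289] ang [ -81.4 -170.8]
top tile 0.65 [ 0.547 -0.39 ] L [0.14  0.17  0.139 0.17 ] ang [ -71.2 -162.6]
top tile 0.43 [ 0.746 -0.285] L [0.08  0.082 0.08  0.082] ang [ -43.5 -134.6]
top stone 0.91 [ 0.533 -0.39 ] L [0.063 0.104 0.062 0.103] ang [ -49.3 -140.4]
top hotplate 0.84 [0.592 0.032] L [0.207 0.301 0.206 0.299] ang [ -6.7 -97.3]
top press_b 0.96 [0.258 0.229] L [0.065 0.067 0.065 0.067] ang [ -55.  -144.2]
top press_b 0.84 [0.546 0.036] L [0.07 0.07 0.07 0.07] ang [ -6.6 -96.8]
top press_b 0.74 [0.294 0.44 ] L [0.067 0.066 0.067 0.066] ang [ -19.4 -110.1]
top press_b 0.72 [ 0.832 -0.013] L [0.068 0.067 0.067 0.067] ang [ -61.9 -152.5]
top press_b 0.58 [ 0.353 -0.399] L [0.071 0.068 0.071 0.068] ang [ -88.4 -179.9]
side tray 0.69 [0.831 0.416] L [0.057 0.377 0.048 0.377] ang [ -32.7 -122.2]
side tray 0.65 [0.531 0.353] L [0.363 0.206 0.323 0.173] ang [  10.7 -108.8]
side tile 0.75 [ 0.548 -0.389] L [0.197 0.18  0.175 0.157] ang [ 30.3 -80.3]
side tile 0.33 [ 0.557 -0.37 ] L [0.171 0.068 0.168 0.06 
[... 265 characters left out ...]
ress_b 0.78 [ 0.788 -0.09 ] L [0.138 0.088 0.129 0.079] ang [ 31.  -94.4]
side press_b 0.78 [0.269 0.358] L [0.143 0.075 0.138 0.069] ang [ 66.3 -56.6]
side press_b 0.55 [0.232 0.143] L [0.117 0.101 0.109 0.092] ang [ 55.4 -70.6]Traceback (most recent call last):
  File "m1.py", line 6, in <module>
    ce,s,m=blob(c,i,px,28)
           ~~~~^^^^^^^^^^^
  File "m.py", line 6, in blob
    n,l,s,ce=cv2.connectedComponentsWithStats(m);i=1+np.argmax(s[1:,4]);return ce[i],s[i],l==i
                                                     ~~~~~~~~~^^^^^^^^^
    return _wrapfunc(a, 'argmax', axis=axis, out=out, **kwds)
    return bound(*args, **kwds)
ValueError: attempt to get argmax of an empty sequence
```

```bash
sed -i 's/max(2)<45/max(2)<(60 if c=="top" else 75)/; s/blob(c,i,px,28)/blob(c,i,px,24)/' m1.py; python3 m1.py
```

```text
top rim [381 199  36  35 251]
side rim [323 219  39  29 217]Traceback (most recent call last):
  File "m1.py", line 16, in <module>
    O=o;o=sel;f=least_squares(res,[.49,-.206,.059],loss="soft_l1",f_scale=.005);print("hub",np.round(f.x,4),f.cost);o=O
                ~~~~~~~~~~~~~^^^^^^^^^^^^^^^^^^^^^^^^^^^^^^^^^^^^^^^^^^^^^^^^^^
    return func(*args, **kwargs)
    result = trf(vector_fun.fun, vector_fun.jac, x0, f0, J0, lb, ub, ftol, xtol,
                 gtol, max_nfev, x_scale, loss_function, tr_solver,
                 tr_options.copy(), verbose, callback=callback_wrapped)
    return trf_no_bounds(
        fun, jac, x0, f0, J0, ftol, xtol, gtol, max_nfev, x_scale,
        loss_function, tr_solver, tr_options, verbose, callback=callback)
    J = jac(x)
    self._update_jac()
    ~~~~~~~~~~~~~~~~^^
    self.J = self.jac_wrapped(xp_copy(self.x), f0=self.f)
             ~~~~~~~~~~~~~~~~^^^^^^^^^^^^^^^^^^^^^^^^^^^^
    J, dct = approx_derivative(
             ~~~~~~~~~~~~~~~~~^
        self.fun,
        ^^^^^^^^^
    ...<2 lines>...
        **self.finite_diff_options,
        ^^^^^^
[... 417 characters left out ...]
.atleast_1d(self.fun(x, *self.args, **self.kwargs))
                      ~~~~~~~~^^^^^^^^^^^^^^^^^^^^^^^^^^^^^^
    return np.atleast_1d(self.fun(x))
                         ~~~~~~~~^^^
    return self.f(x, *self.args, **self.kwargs)
           ~~~~~~^^^^^^^^^^^^^^^^^^^^^^^^^^^^^^
  File "m1.py", line 13, in res
    q=np.array([atz(c,u,.09) for u in pts]);e+=list(np.hypot(q[:,0]-p[0],q[:,1]-p[1])-p[2])
                ~~~^^^^^^^^^
  File "h.py", line 10, in atz
    o,d=ray(cam,px);return o+d*(z-o[2])/d[2]
        ~~~^^^^^^^^
  File "h.py", line 5, in ray
    p=camera_params(cam);K=np.array(p["intrinsics"]);k1=p["k1"];T=np.array(p["T"])
ValueError: time passes only in moves, steps and waits
```

```bash
python3 - <<'E'
s=open('h.py').read().replace("def ray","import functools\ncamera_params=functools.cache(camera_params)\ndef ray",1);open('h.py','w').write(s)
s=open('m1.py').read().replace("        q=np.array([atz(c,u,.09) for u in pts]);","        q=W[c];").replace("def res","W={c:np.array([atz(c,u,.09) for u in pts]) for c,pts in o}\ndef res");open('m1.py','w').write(s)
E
python3 m1.py 2>&1 | tail -12
```

```text
Traceback (most recent call last):
  File "m1.py", line 22, in <module>
    ce,s,m=blob(c,i,px,11);r[c]=ce;print(nm,c,ce.round(1),s,"top-assumed",atz(c,ce,zt-.005).round(3))
           ~~~~^^^^^^^^^^^
  File "m.py", line 6, in blob
    n,l,s,ce=cv2.connectedComponentsWithStats(m);i=1+np.argmax(s[1:,4]);return ce[i],s[i],l==i
                                                     ~~~~~~~~~^^^^^^^^^
ValueError: attempt to get argmax of an empty sequence
```

```bash
sed -i 's/(h\[...,1\]>140)/(h[...,1]>(150 if c=="top" else 110))/; s/h\[...,0\]<20/h[...,0]<22/' m1.py; python3 m1.py 2>&1 | head -20; python3 -c "
import cv2
for c,p in(('top',(400,199)),('top',(328,198)),('side',(357,221)),('side',(318,192))):
    h=cv2.cvtColor(cv2.imread(f'pics/{c}0.png'),cv2.COLOR_BGR2HSV)
    print(c,p,h[p[1]-2:p[1]+3,p[0]].tolist())"
```

```text
top rim [381 199  36  35 251]
side rim [323 219  39  29 217]
hub [ 0.4924 -0.2116  0.058 ] 0.0028140092123670473
hub [ 0.4931 -0.2115  0.0577] 0.0010309227815587807
hub [ 0.4913 -0.2117  0.0583] 0.0017017773311747526
knob top [400.2 198.3] [394 195  12   8  70] top-assumed [ 0.548 -0.209  0.139]
knob side [358.7 216.3] [358 215   3   4   6] top-assumed [ 0.553 -0.214  0.139]
[ 0.551 -0.211  0.138] 0.0067
press top [327.2 197.8] [325 196   5   5  19] top-assumed [0.545 0.033 0.12 ]
press side [315. 188.] [315 188   1   1   1] top-assumed [0.537 0.036 0.12 ]
[0.541 0.035 0.12 ] 0.008
top (400, 199) [[14, 171, 130], [14, 172, 132], [14, 172, 132], [14, 173, 128], [13, 166, 115]]
top (328, 198) [[14, 163, 139], [14, 168, 141], [14, 171, 140], [14, 168, 137], [13, 155, 122]]
side (357, 221) [[13, 105, 117], [12, 107, 117], [12, 108, 120], [11, 104, 118], [12, 103, 121]]
side (318, 192) [[12, 99, 119], [11, 99, 116], [12, 97, 118], [11, 98, 117], [11, 102, 115]]
```

```bash
python3 -m creep '[0,0,0,0,0,-0.285,1, 0,0,0,0,0,-0.285,1, -0.074,-0.175,0,0,0,0,1, -0.074,-0.175,0,0,0,0,1, -0.074,-0.175,0,0,0,0,1, -0.074,-0.175,0,0,0,0,1, -0.074,-0.175,0,0,0,0,1, -0.074,-0.175,0,0,0,0,1, -0.074,-0.175,0,0,0,0,1, -0.074,-0.175,0,0,0,0,1, -0.074,-0.175,0,0,0,0,1, -0.074,-0.175,0,0,0,0,1]' 30
```

```text
t: 3.5
ee_pos: [0.4517, 0.1169, 0.2487]
ee_rot: [3.141, 0.001, 3.03]
contact_force: [0.7, 1.0, 0.4]
grip_width: 0.0851
gripper_force: 0.0
```

```bash
cat > d.py <<'E'
# usage: d.py x y z  -> tool-frame remaining shift in full-scale units
import sys
from h import *
s=get_state();Rm=R.from_euler("xyz",s["ee_rot"]).as_matrix()
t=np.array([float(v) for v in sys.argv[1:4]])
d=Rm.T@(t-np.array(s["ee_pos"]))
print("pos",np.round(s["ee_pos"],4),"rotdeg",np.degrees(s["ee_rot"]).round(2),"d/0.3",np.round(d/.3,4),"F",np.round(s["contact_force"],2),"w",round(s["grip_width"],4),"t",round(s["t"],2))
if len(sys.argv)>4: 
    R2=R.from_euler("xyz",[np.pi,0,np.radians(float(sys.argv[4]))]); print("turn/30",np.round(np.degrees((R.from_matrix(Rm).inv()*R2).as_rotvec())/30,3))
E
python3 d.py .547 -.210 .248 173.4
```

```text
pos [0.4517 0.1169 0.2487] rotdeg [1.7997e+02 6.0000e-02 1.7363e+02] d/0.3 [-0.4366 -1.0475  0.0022] F [0.71 1.02 0.4 ] w 0.0851 t 3.5
turn/30 [0.001 0.002 0.008]
```

```bash
python3 -m creep '[-0.073,-0.175,0,0,0,0,1, -0.073,-0.175,0,0,0,0,1, -0.073,-0.175,0,0,0,0,1, -0.073,-0.175,0,0,0,0,1, -0.073,-0.175,0,0,0,0,1, -0.073,-0.172,0,0,0,0,1, 0,0,0,0,0,0,1, 0,0,0,0,0,0,1]' 30 && python3 d.py .547 -.210 .124 173.4
python3 - <<'E'
from h import *
for c in("top","side"): cv2.imwrite(f"pics/{c}1.png",read_camera(c))
for c in("top","side"):
    for r in pinpoint("crank_grip",c)[:2]: print(c,round(r["confidence"],2),np.round(r["pixel"]),np.round(atz(c,r["pixel"],.126),3))
i=cv2.imread("pics/side1.png")[150:300,250:450]; cv2.imwrite("pics/s1c.png",cv2.resize(i,None,fx=3.5,fy=3.5))
E
```

```text
t: 4.5
ee_pos: [0.5466, -0.2078, 0.2481]
ee_rot: [3.141, -0.0, 3.03]
contact_force: [-0.0, 0.7, 0.7]
grip_width: 0.0855
gripper_force: 0.0
pos [ 0.5466 -0.2078  0.2481] rotdeg [ 1.7997e+02 -2.0000e-02  1.7360e+02] d/0.3 [-0.0022 -0.0073  0.4138] F [-0.03  0.72  0.73] w 0.0855 t 4.5
turn/30 [ 0.001 -0.001  0.007]
side 0.57 [357. 218.] [ 0.553 -0.206  0.126]
```

View pics/s1c.png

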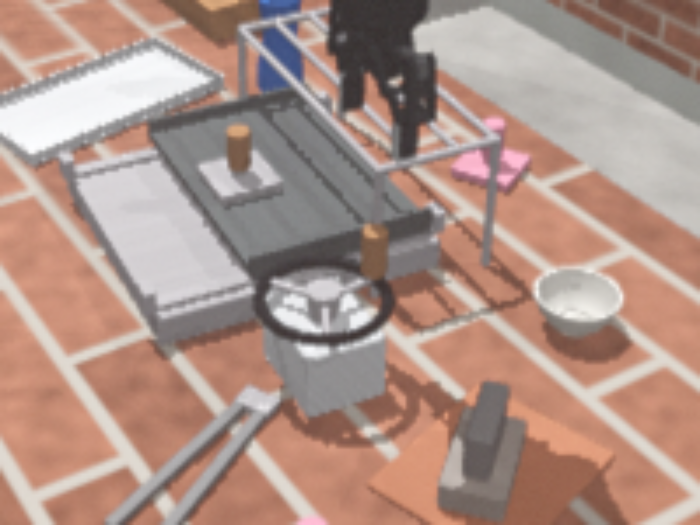

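```bash
python3 -m creep '[-0.006,-0.0073,0.10,0,0,0,1, 0,0,0.105,0,0,0,1, 0,0,0.105,0,0,0,1, 0,0,0.104,0,0,0,1, 0,0,0,0,0,0,-1, 0,0,0,0,0,0,-1, 0,0,0,0,0,0,-1, 0,0,0,0,0,0,-1, 0,0,0,0,0,0,-1, 0,0,0,0,0,0,-1]' 40 && python3 d.py .548 -.210 .124 173.4
```

```text
t: 5.95
ee_pos: [0.5491, -0.2106, 0.1255]
ee_rot: [-3.141, 0.002, 3.03]
contact_force: [-0.3, 1.5, 6.3]
grip_width: 0.0231
gripper_force: 38.8
pos [ 0.5491 -0.2106  0.1255] rotdeg [-1.7999e+02  1.3000e-01  1.7362e+02] d/0.3 [0.0039 0.0017 0.0051] F [-0.26  1.52  6.34] w 0.0231 t 5.95
turn/30 [-0.     0.004  0.007]
```

```bash
cat > circ.py <<'E'
# circ.py theta0_deg step_deg n [yaw]: list of chord shifts around the hub in tool x,y (full-scale)
import sys,numpy as np
t0,st,n=map(float,sys.argv[1:4]);yaw=float(sys.argv[4]) if len(sys.argv)>4 else 173.6
a=np.radians(t0+st*np.arange(n+1));p=.055*np.c_[np.cos(a),np.sin(a)];d=np.diff(p,axis=0)/.3
y=np.radians(yaw);print(np.c_[d@[np.cos(y),np.sin(y)],d@[np.sin(y),-np.cos(y)]].round(3).tolist())
E
python3 circ.py 1 15 24
```

```text
[[0.012, 0.046], [0.024, 0.041], [0.034, 0.034], [0.041, 0.024], [0.046, 0.012], [0.048, 0.0], [0.046, -0.012], [0.041, -0.024], [0.034, -0.034], [0.024, -0.041], [0.012, -0.046], [0.0, -0.048], [-0.012, -0.046], [-0.024, -0.041], [-0.034, -0.034], [-0.041, -0.024], [-0.046, -0.012], [-0.048, -0.0], [-0.046, 0.012], [-0.041, 0.024], [-0.034, 0.034], [-0.024, 0.041], [-0.012, 0.046], [-0.0, 0.048]]
```

```bash
python3 -m creep '[0.012,0.046,0.003,0,0,0,-1, 0.024,0.041,0,0,0,0,-1, 0.034,0.034,0,0,0,0,-1, 0.041,0.024,0,0,0,0,-1, 0.046,0.012,0,0,0,0,-1, 0.048,0,0,0,0,0,-1, 0,0,0,0,0,0,-1]' 40 && python3 d.py .4922 -.2116 .124 173.6
```

```text
t: 6.82
ee_pos: [0.4932, -0.1542, 0.1254]
ee_rot: [3.139, 0.003, 3.033]
contact_force: [-0.4, 12.8, 18.2]
grip_width: 0.023
gripper_force: 40.6
pos [ 0.4932 -0.1542  0.1254] rotdeg [1.7986e+02 1.6000e-01 1.7377e+02] d/0.3 [-0.0173 -0.1905  0.0042] F [-0.4  12.79 18.16] w 0.023 t 6.83
turn/30 [0.005 0.005 0.006]
```

```bash
python3 -m creep '[0.046,-0.009,-0.0045,0,0,0,-1, 0.041,-0.024,0,0,0,0,-1, 0.034,-0.034,0,0,0,0,-1, 0.024,-0.041,0,0,0,0,-1, 0.012,-0.046,0,0,0,0,-1, 0,-0.048,0,0,0,0,-1, 0,0,0,0,0,0,-1]' 40 && python3 d.py .4922 -.2116 .124 173.6
```

```text
t: 7.7
ee_pos: [0.4393, -0.2135, 0.1255]
ee_rot: [-3.14, 0.002, 3.028]
contact_force: [-1.3, -0.9, 10.9]
grip_width: 0.0233
gripper_force: 41.3
pos [ 0.4393 -0.2135  0.1255] rotdeg [-1.7994e+02  1.2000e-01  1.7349e+02] d/0.3 [-0.1743  0.0263  0.0052] F [-1.3  -0.92 10.89] w 0.0233 t 7.7
turn/30 [-0.002  0.004 -0.004]
```

```bash
python3 -m creep '[-0.012,-0.046,-0.003,0,0,0,-1, -0.024,-0.041,0,0,0,0,-1, -0.034,-0.034,0,0,0,0,-1, -0.041,-0.024,0,0,0,0,-1, -0.046,-0.012,0,0,0,0,-1, -0.048,0,0,0,0,0,-1, -0.046,0.012,0,0,0,0,-1, -0.041,0.024,0,0,0,0,-1, -0.034,0.034,0,0,0,0,-1, -0.024,0.041,0,0,0,0,-1, -0.012,0.046,0,0,0,0,-1, 0,0.048,0,0,0,0,-1]' 40 && python3 d.py .4922 -.2116 .124 173.6
```

```text
t: 9.2
ee_pos: [0.5492, -0.2099, 0.1256]
ee_rot: [-3.141, 0.001, 3.03]
contact_force: [-1.0, -1.8, 3.2]
grip_width: 0.0226
gripper_force: 39.1
pos [ 0.5492 -0.2099  0.1256] rotdeg [-1.7996e+02  7.0000e-02  1.7358e+02] d/0.3 [ 0.1881 -0.027   0.0051] F [-1.04 -1.84  3.17] w 0.0226 t 9.2
turn/30 [-0.001  0.002 -0.001]
```

One turn done cleanly; second turn.

```bash
python3 -m creep '[0.012,0.046,0,0,0,0,-1, 0.024,0.041,0,0,0,0,-1, 0.034,0.034,0,0,0,0,-1, 0.041,0.024,0,0,0,0,-1, 0.046,0.012,0,0,0,0,-1, 0.048,0,0,0,0,0,-1, 0.046,-0.012,0,0,0,0,-1, 0.041,-0.024,0,0,0,0,-1, 0.034,-0.034,0,0,0,0,-1, 0.024,-0.041,0,0,0,0,-1, 0.012,-0.046,0,0,0,0,-1, 0,-0.048,0,0,0,0,-1]' 40 && python3 d.py .4922 -.2116 .124 173.6
python3 -m creep '[-0.012,-0.046,0,0,0,0,-1, -0.024,-0.041,0,0,0,0,-1, -0.034,-0.034,0,0,0,0,-1, -0.041,-0.024,0,0,0,0,-1, -0.046,-0.012,0,0,0,0,-1, -0.048,0,0,0,0,0,-1, -0.046,0.012,0,0,0,0,-1, -0.041,0.024,0,0,0,0,-1, -0.034,0.034,0,0,0,0,-1, -0.024,0.041,0,0,0,0,-1, -0.012,0.046,0,0,0,0,-1, 0,0,0,0,0,0,-1]' 40 && python3 d.py .4922 -.2116 .124 173.6
```

```text
t: 10.7
ee_pos: [0.4392, -0.2132, 0.1256]
ee_rot: [-3.141, 0.001, 3.03]
contact_force: [5.8, 2.1, 1.1]
grip_width: 0.0232
gripper_force: 39.7
pos [ 0.4392 -0.2132  0.1256] rotdeg [-1.7999e+02  6.0000e-02  1.7360e+02] d/0.3 [-0.1751  0.0249  0.0054] F [5.75 2.07 1.11] w 0.0232 t 10.7
turn/30 [-0.     0.002 -0.   ]
t: 12.2
ee_pos: [0.5472, -0.2238, 0.1256]
ee_rot: [3.141, -0.001, 3.031]
contact_force: [-0.6, 2.0, 7.0]
grip_width: 0.023
gripper_force: 40.5
pos [ 0.5472 -0.2238  0.1256] rotdeg [ 1.7999e+02 -4.0000e-02  1.7368e+02] d/0.3 [0.1866 0.0202 0.0053] F [-0.63  1.99  7.02] w 0.023 t 12.2
turn/30 [ 0.    -0.001  0.003]
```

```bash
python3 -m creep '[-0.004,0.02,0,0,0,0,-1, 0,0.02,0,0,0,0,-1, 0,0.006,0,0,0,0,-1, 0,0,0,0,0,0,-1]' 40; python3 -m creep '[0,0.005,0,0,0,0,-1, 0,0,0,0,0,0,-1]' 40
```

```text
t: 12.7
ee_pos: [0.5488, -0.2151, 0.1256]
ee_rot: [-3.138, -0.0, 3.027]
contact_force: [-1.4, -10.6, 4.7]
grip_width: 0.0234
gripper_force: 40.6
t: 12.95
ee_pos: [0.5488, -0.2149, 0.1256]
ee_rot: [-3.136, 0.0, 3.026]
contact_force: [-2.1, -14.1, 3.4]
grip_width: 0.0226
gripper_force: 40.7
```

```bash
python3 -m creep '[0,0.008,0,0,0,0,-1, 0,0,0,0,0,0,-1]' 40
python3 - <<'E'
from h import *
for c in("top","side"): cv2.imwrite(f"pics/{c}2.png",read_camera(c))
for n,z in(("hotplate",.04),("plate_top",.06),("press_b",.06)):
    for c in("top","side"):
        for r in pinpoint(n,c)[:2]: print(n,c,round(r["confidence"],2),np.round(r["pixel"]),np.round(atz(c,r["pixel"],z),3))
for r in masks_of("hotplate","top")[:1]+masks_of("press_b","top"):
    k=cv2.minAreaRect(np.argwhere(r["region"])[:,::-1].astype(np.float32));w=np.array([atz("top",p,.065)[:2] for p in cv2.boxPoints(k)]);print(w.mean(0).round(3),w.round(3).tolist())
i=cv2.imread("pics/top2.png")[130:270,220:420]; cv2.imwrite("pics/t2c.png",cv2.resize(i,None,fx=3.5,fy=3.5))
E
```

```text
t: 13.2
ee_pos: [0.5489, -0.2148, 0.1256]
ee_rot: [-3.134, 0.001, 3.024]
contact_force: [-2.9, -21.3, 2.4]
grip_width: 0.0227
gripper_force: 40.7
hotplate top 0.64 [326. 210.] [0.509 0.039 0.04 ]
hotplate top 0.53 [414. 147.] [ 0.74  -0.268  0.04 ]
plate_top top 0.9 [327. 209.] [0.511 0.034 0.06 ]
plate_top side 0.84 [306. 200.] [0.511 0.065 0.06 ]
plate_top side 0.23 [297. 205.] [0.468 0.053 0.06 ]
press_b top 0.93 [451. 260.] [ 0.345 -0.398  0.06 ]
press_b top 0.91 [267. 280.] [0.26  0.236 0.06 ]
press_b side 0.91 [336. 321.] [ 0.311 -0.465  0.06 ]
press_b side 0.79 [299. 205.] [0.475 0.048 0.06 ]
[0.507 0.041] [[0.425, 0.198], [0.624, 0.177], [0.588, -0.117], [0.391, -0.093]]
[ 0.834 -0.012] [[0.848, 0.035], [0.881, -0.027], [0.819, -0.059], [0.786, 0.002]]
[0.254 0.231] [[0.261, 0.278], [0.3, 0.222], [0.247, 0.185], [0.209, 0.24]]
[0.459 0.048] [[0.429, 0.09], [0.501, 0.08], [0.49, 0.006], [0.418, 0.016]]
[ 0.354 -0.399] [[0.386, -0.365], [0.388, -0.433], [0.323, -0.433], [0.321, -0.365]]
[0.292 0.442] [[0.275, 0.489], [0.339, 0.46], [0.309, 0.395], [0.245, 0.424]]
```

View pics/t2c.png

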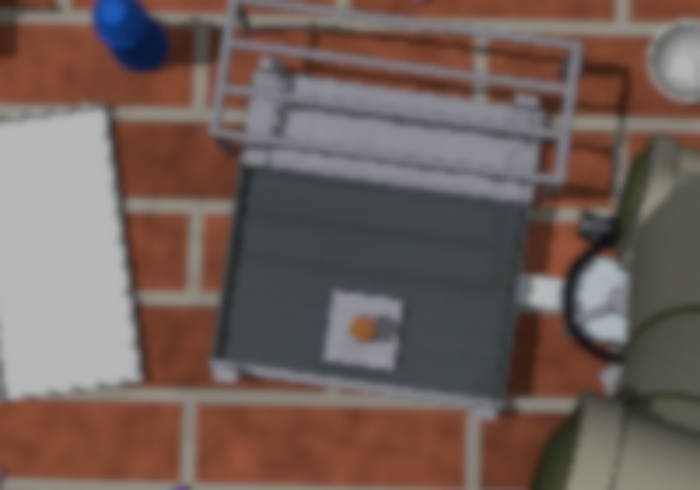

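```bash
python3 -c "
from h import *
im=cv2.imread('pics/top2.png');h=cv2.cvtColor(im,cv2.COLOR_BGR2HSV);m=((h[...,0]>8)&(h[...,0]<22)&(h[...,1]>140));m[:214]=0;m[234:]=0;m[:,:313]=0;m[:,334:]=0
p=np.argwhere(m)[:,::-1].mean(0);print(len(np.argwhere(m)),p,atz('top',p,.122))"
python3 -m creep '[0,-0.018,0,0,0,0,-1, 0,0,0,0,0,0,1, 0,0,0,0,0,0,1, 0,0,0,0,0,0,1, 0,0,0,0,0,0,1, 0,0,-0.1,0,0,0,1, 0,0,-0.15,0,0,0,1, 0,0,-0.12,0,0,0,1]' 40 && python3 d.py .457 .046 .2 173.4
```

```text
21 [323.38095238 223.76190476] [0.45715987 0.04391007 0.122     ]
t: 14.7
ee_pos: [0.5496, -0.2117, 0.238]
ee_rot: [-3.142, 0.0, 3.031]
contact_force: [-0.1, -0.2, -0.1]
grip_width: 0.0852
gripper_force: 0.0
pos [ 0.5496 -0.2117  0.238 ] rotdeg [-1.8000e+02  3.0000e-02  1.7364e+02] d/0.3 [0.4019 0.8197 0.1264] F [-0.08 -0.25 -0.09] w 0.0852 t 14.7
turn/30 [-0.     0.001  0.008]
```

```bash
python3 -m creep '[0.08,0.163,0,0,0,0,1, 0.08,0.163,0,0,0,0,1, 0.08,0.163,0,0,0,0,1, 0.08,0.163,0,0,0,0,1, 0.081,0.163,0,0,0,0,1, 0,0,0.1,0,0,0,1, 0,0,0,0,0,0,1]' 40 && python3 d.py .457 .045 .103 173.4;python3 - <<'E'
from h import *
for c in("top","side"): cv2.imwrite(f"pics/{c}3.png",read_camera(c))
for c in("top","side"):
    for r in pinpoint("press_b",c): print(c,round(r["confidence"],2),np.round(r["pixel"]),np.round(atz(c,r["pixel"],.06),3))
i=cv2.imread("pics/side3.png")[120:270,220:420]; cv2.imwrite("pics/s3c.png",cv2.resize(i,None,fx=3.5,fy=3.5))
E
```

```text
t: 15.58
ee_pos: [0.456, 0.0449, 0.2055]
ee_rot: [-3.141, -0.003, 3.032]
contact_force: [-0.3, -0.2, 1.7]
grip_width: 0.0855
gripper_force: 0.0
pos [0.456  0.0449 0.2055] rotdeg [-1.7994e+02 -1.6000e-01  1.7373e+02] d/0.3 [-0.0044  0.0009  0.3416] F [-0.27 -0.24  1.74] w 0.0855 t 15.57
turn/30 [-0.002 -0.005  0.011]
top 0.78 [207. 267.] [0.3   0.444 0.06 ]
top 0.68 [340. 120.] [ 0.829 -0.003  0.06 ]
top 0.63 [450. 257.] [ 0.356 -0.395  0.06 ]
top 0.59 [268. 282.] [0.254 0.233 0.06 ]
side 0.79 [225. 213.] [0.226 0.144 0.06 ]
side 0.72 [338. 316.] [ 0.323 -0.453  0.06 ]
side 0.67 [297. 206.] [0.465 0.049 0.06 ]
side 0.64 [219. 183.] [0.273 0.364 0.06 ]
side 0.5 [391. 198.] [ 0.794 -0.088  0.06 ]
```

View pics/s3c.png

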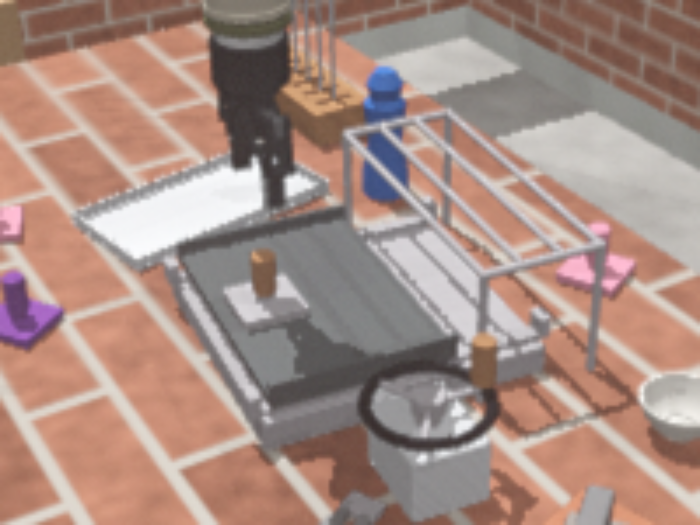

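```bash
python3 -m creep '[-0.004,0.001,0.1,0,0,0,1, 0,0,0.1,0,0,0,1, 0,0,0.08,0,0,0,1, 0,0,0.062,0,0,0,1, 0,0,0,0,0,0,-1, 0,0,0,0,0,0,-1, 0,0,0,0,0,0,-1, 0,0,0,0,0,0,-1, 0,0,0,0,0,0,-1, 0,0,0,0,0,0,-1]' 70 && python3 d.py .457 .045 .103 173.4
```

```text
t: 17.02
ee_pos: [0.4589, 0.0447, 0.1049]
ee_rot: [3.141, 0.002, 3.03]
contact_force: [-0.5, -0.3, 9.0]
grip_width: 0.0246
gripper_force: 68.1
pos [0.4589 0.0447 0.1049] rotdeg [1.7996e+02 1.2000e-01 1.7362e+02] d/0.3 [0.0064 0.0001 0.0065] F [-0.5  -0.33  9.04] w 0.0246 t 17.02
turn/30 [0.001 0.004 0.007]
```

```bash
python3 -m creep '[0,0,-0.05,0,0,0,-1, 0,0,-0.1,0,0,0,-1, 0,0,-0.1,0,0,0,-1, 0,0,0,0,0,0,-1]' 70 && python3 d.py .532 .370 .18 173.4
```

```text
t: 17.52
ee_pos: [0.4591, 0.0447, 0.1807]
ee_rot: [3.14, 0.004, 3.03]
contact_force: [1.3, 0.5, -4.1]
grip_width: 0.0246
gripper_force: 68.9
pos [0.4591 0.0447 0.1807] rotdeg [179.93   0.23 173.61] d/0.3 [-0.1208  1.1047  0.0041] F [ 1.33  0.47 -4.12] w 0.0246 t 17.52
turn/30 [0.002 0.008 0.007]
```

```bash
python3 -m creep '[-0.012,0.11,0,0,0,0,-1, -0.012,0.11,0,0,0,0,-1, -0.012,0.11,0,0,0,0,-1, -0.012,0.11,0,0,0,0,-1, -0.012,0.11,0,0,0,0,-1, -0.012,0.11,0,0,0,0,-1, -0.012,0.11,0,0,0,0,-1, -0.012,0.11,0,0,0,0,-1, -0.012,0.11,0,0,0,0,-1, -0.012,0.11,0,0,0,0,-1, 0,0,0,0,0,0,-1]' 70 && python3 d.py .532 .370 .048 173.4
python3 - <<'E'
from h import *
for c in("top","side"):
    cv2.imwrite(f"pics/{c}4.png",read_camera(c))
    for n in("tray","press_b"):
      for r in pinpoint(n,c): print(n,c,round(r["confidence"],2),np.round(r["pixel"]),np.round(atz(c,r["pixel"],0 if n=="tray" else .13),3))
E
```

```text
t: 18.9
ee_pos: [0.5298, 0.3716, 0.1769]
ee_rot: [3.141, -0.001, 3.034]
contact_force: [0.1, -0.2, -4.0]
grip_width: 0.025
gripper_force: 69.4
pos [0.5298 0.3716 0.1769] rotdeg [ 1.7997e+02 -7.0000e-02  1.7383e+02] d/0.3 [-0.0084 -0.0047  0.4298] F [ 0.12 -0.16 -3.98] w 0.025 t 18.9
turn/30 [ 0.001 -0.002  0.014]
tray top 0.97 [238. 201.] [0.535 0.359 0.   ]
press_b top 0.88 [266. 280.] [0.268 0.229 0.13 ]
press_b top 0.8 [339. 120.] [ 0.809 -0.001  0.13 ]
press_b top 0.66 [450. 257.] [ 0.358 -0.377  0.13 ]
press_b top 0.55 [228. 204.] [0.517 0.367 0.13 ]
press_b top 0.45 [444. 206.] [ 0.528 -0.356  0.13 ]
press_b top 0.4 [236. 201.] [0.527 0.34  0.13 ]
tray side 0.58 [279. 182.] [0.526 0.342 0.   ]
press_b side 0.76 [219. 181.] [0.25  0.253 0.13 ]
press_b side 0.74 [387. 197.] [ 0.709 -0.161  0.13 ]
press_b side 0.67 [335. 319.] [ 0.28 -0.51  0.13]
press_b side 0.66 [276. 151.] [0.541 0.374 0.13 ]
press_b side 0.59 [225. 213.] [0.203 0.039 0.13 ]
```

```bash
python3 -m creep '[-0.004,-0.004,0.1,0,0,0,-1, 0,0,0.1,0,0,0,-1, 0,0,0.1,0,0,0,-1, 0,0,0.07,0,0,0,-1, 0,0,0.03,0,0,0,-1, 0,0,0.012,0,0,0,-1, 0,0,0,0,0,0,-1]' 70; python3 -m creep '[0,0,0.009,0,0,0,-1, 0,0,0,0,0,0,-1]'
```

```text
t: 20.08
ee_pos: [0.5321, 0.3673, 0.0558]
ee_rot: [3.141, 0.001, 3.03]
contact_force: [0.7, -0.7, -4.0]
grip_width: 0.0241
gripper_force: 69.7
t: 20.32
ee_pos: [0.5319, 0.3673, 0.0529]
ee_rot: [3.141, 0.0, 3.03]
contact_force: [-0.6, 0.5, -4.7]
grip_width: 0.0241
gripper_force: 69.7
```

```bash
python3 -m creep '[0,0,0.009,0,0,0,-1, 0,0,0,0,0,0,-1]'; python3 -m creep '[0,0,0.006,0,0,0,-1, 0,0,0,0,0,0,-1]'
```

```text
t: 20.58
ee_pos: [0.5317, 0.3672, 0.0497]
ee_rot: [-3.141, -0.0, 3.03]
contact_force: [-0.6, 0.2, -3.6]
grip_width: 0.0243
gripper_force: 69.7
t: 20.82
ee_pos: [0.5318, 0.3673, 0.0481]
ee_rot: [3.141, 0.0, 3.03]
contact_force: [-0.6, -0.2, -0.4]
grip_width: 0.0242
gripper_force: 70.1
```

```bash
python3 -m creep '[0,0,0,0,0,0,1, 0,0,0,0,0,0,1, 0,0,0,0,0,0,1, 0,0,-0.1,0,0,0,1, 0,0,-0.2,0,0,0,1, 0,0,-0.2,0,0,0,1, 0,0,-0.2,0,0,0,1, 0,-0.2,0,0,0,0,1, 0,-0.2,0,0,0,0,1, 0,-0.2,0,0,0,0,1]' 60; python3 d.py .535 -.39 .24 219.6; python3 -c "
from h import *
print(np.round(get_state()['joint_positions'],2))
for c in('top','side'):
    cv2.imwrite(f'pics/{c}5.png',read_camera(c))
for r in masks_of('stone','top')[:2]:
    k=cv2.minAreaRect(np.argwhere(r['region'])[:,::-1].astype(np.float32));w=np.array([atz('top',p,.034)[:2] for p in cv2.boxPoints(k)]);print(r['confidence'],w.mean(0).round(3),np.round(w,3).tolist())
for c in('top','side'): print([(r['confidence'],atz(c,r['pixel'],.006).round(3)) for r in pinpoint('stone',c)[:2]])
i=cv2.imread('pics/top5.png');j=np.vstack([cv2.resize(i[150:260,200:350],None,fx=3.2,fy=2.6),cv2.resize(i[150:260,360:510],None,fx=3.2,fy=2.6)]);cv2.imwrite('pics/c5.png',j)
"
```

```text
t: 22.08
ee_pos: [0.5114, 0.1866, 0.2584]
ee_rot: [3.141, 0.001, 3.031]
contact_force: [1.7, -0.5, 0.4]
grip_width: 0.0853
gripper_force: 0.0
pos [0.5114 0.1866 0.2584] rotdeg [1.7998e+02 5.0000e-02 1.7364e+02] d/0.3 [-0.2909 -1.9015  0.0612] F [ 1.66 -0.48  0.42] w 0.0853 t 22.07
turn/30 [-0.     0.002 -1.532]
[-0.47  0.37  0.01  2.   -0.01  0.77  1.01]
0.77 [ 0.533 -0.39 ] [[0.552, -0.335], [0.592, -0.381], [0.513, -0.446], [0.474, -0.4]]
0.21 [0.531 0.367] [[0.661, 0.465], [0.684, 0.316], [0.401, 0.269], [0.378, 0.416]]
[(0.77, array([ 0.533, -0.385,  0.006])), (0.74, array([0.744, 0.277, 0.006]))]
[(0.78, array([ 0.534, -0.397,  0.006])), (0.62, array([0.518, 0.342, 0.006]))]
```

View pics/c5.png

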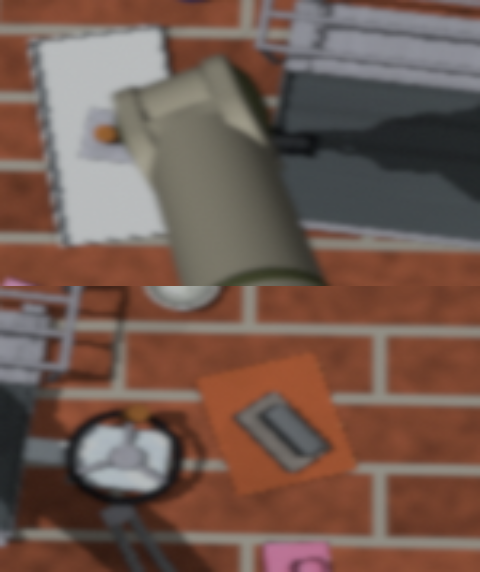

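```bash
python3 -m creep '[0,0,0,0,0,0.344,1, 0,0,0,0,0,0.344,1, 0,0,0,0,0,0.344,1, 0,0,0,0,0,0.344,1, 0,0,0,0,0,0.344,1, 0,0,0,0,0,0.344,1, 0,0,0,0,0,0.344,1, 0,0,0,0,0,0.344,1, 0,0,0,0,0,0.344,1, 0,0,0,0,0,0.344,1, 0,0,0,0,0,0.344,1, 0,0,0,0,0,0.344,1]'; python3 -m creep '[0,0,0,0,0,0.344,1, 0,0,0,0,0,0,1]'; python3 d.py .534 -.39 .2 39.6
```

```text
t: 23.82
ee_pos: [0.5118, 0.1906, 0.2578]
ee_rot: [3.142, -0.0, 0.866]
contact_force: [-0.1, -0.8, 0.2]
grip_width: 0.0852
gripper_force: 0.0
t: 24.08
ee_pos: [0.5117, 0.1904, 0.2577]
ee_rot: [3.141, 0.0, 0.693]
contact_force: [-0.2, 0.3, 0.6]
grip_width: 0.0853
gripper_force: 0.0
pos [0.5117 0.1904 0.2577] rotdeg [1.7997e+02 2.0000e-02 3.9710e+01] d/0.3 [-1.1788  1.5356  0.1935] F [-0.25  0.25  0.57] w 0.0853 t 24.07
turn/30 [0.001 0.001 0.004]
```

```bash
python3 -m creep '[-0.107,0.1396,0,0,0,0,1, -0.107,0.1396,0,0,0,0,1, -0.107,0.1396,0,0,0,0,1, -0.107,0.1396,0,0,0,0,1, -0.107,0.1396,0,0,0,0,1, -0.107,0.1396,0,0,0,0,1, -0.107,0.1396,0,0,0,0,1, -0.107,0.1396,0,0,0,0,1, -0.107,0.1396,0,0,0,0,1, -0.107,0.1396,0,0,0,0,1, -0.107,0.1396,0,0,0,0,1, 0,0,0.15,0,0,0,1]'; python3 -m creep '[0,0,0,0,0,0,1]'; python3 d.py .534 -.39 .059 39.6; python3 -c "
from h import *
for c in('top','side'):
    cv2.imwrite(f'pics/{c}6.png',read_camera(c))
    print(c,[(round(r['confidence'],2),atz(c,r['pixel'],.006).round(3)) for r in pinpoint('stone',c)[:2]])
i=cv2.imread('pics/side6.png');cv2.imwrite('pics/c6.png',cv2.resize(i[220:340,300:460],None,fx=4,fy=4))
"
```

```text
t: 25.58
ee_pos: [0.5329, -0.3977, 0.2153]
ee_rot: [3.133, -0.0, 0.69]
contact_force: [1.1, 0.3, -0.9]
grip_width: 0.0853
gripper_force: 0.0
t: 25.7
ee_pos: [0.5313, -0.3901, 0.2101]
ee_rot: [-3.136, 0.001, 0.693]
contact_force: [0.4, 0.3, 1.3]
grip_width: 0.0851
gripper_force: 0.0
pos [ 0.5313 -0.3901  0.2101] rotdeg [-1.7967e+02  7.0000e-02  3.9680e+01] d/0.3 [0.0078 0.0083 0.5036] F [0.41 0.27 1.31] w 0.0851 t 25.7
turn/30 [-0.011  0.002  0.003]
top [(0.82, array([ 0.535, -0.393,  0.006]))]
side [(0.91, array([ 0.53 , -0.392,  0.006])), (0.22, array([ 0.735, -0.277,  0.006]))]
```

View pics/c6.png

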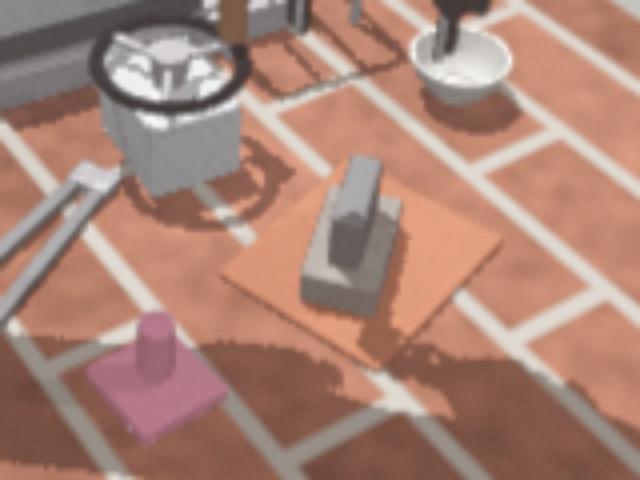

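```bash
python3 -m creep '[0.006,0.006,0.1,0,0,0,1, 0,0,0.13,0,0,0,1, 0,0,0.12,0,0,0,1, 0,0,0.08,0,0,0,1, 0,0,0.05,0,0,0,1, 0,0,0.018,0,0,0,1, 0,0,0,0,0,0,1]'; python3 d.py .534 -.39 .059 39.6; python3 -m creep '[0,0,0,0,0,0,-1, 0,0,0,0,0,0,-1, 0,0,0,0,0,0,-1, 0,0,0,0,0,0,-1, 0,0,0,0,0,0,-1, 0,0,0,0,0,0,-1]' 90;  python3 d.py .534 -.39 .059 39.6
```

```text
t: 26.78
ee_pos: [0.5349, -0.3921, 0.0644]
ee_rot: [3.141, -0.0, 0.689]
contact_force: [-0.3, 0.1, 0.6]
grip_width: 0.0855
gripper_force: 0.0
pos [ 0.5349 -0.3921  0.0644] rotdeg [ 1.7995e+02 -2.0000e-02  3.9480e+01] d/0.3 [ 0.0021 -0.0075  0.0179] F [-0.25  0.14  0.61] w 0.0855 t 26.77
turn/30 [ 0.002 -0.001 -0.004]
t: 27.52
ee_pos: [0.5346, -0.392, 0.064]
ee_rot: [3.141, -0.0, 0.689]
contact_force: [-0.4, 1.5, 5.8]
grip_width: 0.0231
gripper_force: 88.6
pos [ 0.5346 -0.392   0.064 ] rotdeg [ 1.7998e+02 -2.0000e-02  3.9460e+01] d/0.3 [ 0.0027 -0.0065  0.0168] F [-0.4   1.5   5.76] w 0.0231 t 27.52
turn/30 [ 0.001 -0.001 -0.005]
```

```bash
python3 -m creep '[0,0,-0.05,0,0,0,-1, 0,0,-0.15,0,0,0,-1, 0,0,-0.2,0,0,0,-1, 0,0,-0.2,0,0,0,-1, 0,0,-0.05,0,0,0,-1, 0,0,0,0,0,0.306,-1, 0,0,0,0,0,0.306,-1, 0,0,0,0,0,0.306,-1, 0,0,0,0,0,0.306,-1, 0,0,0,0,0,0.306,-1, 0,0,0,0,0,0,-1]' 110; python3 d.py .495 -.065 .24 -6.5
```

```text
t: 28.9
ee_pos: [0.5343, -0.3912, 0.2576]
ee_rot: [-3.141, 0.002, -0.111]
contact_force: [-0.3, -0.7, -2.5]
grip_width: 0.0225
gripper_force: 108.4
pos [ 0.5343 -0.3912  0.2576] rotdeg [-1.7998e+02  1.2000e-01 -6.3600e+00] d/0.3 [-0.2504 -1.0662  0.0595] F [-0.25 -0.69 -2.53] w 0.0225 t 28.9
turn/30 [-0.001  0.004  0.005]
```

```bash
python3 -m creep '[-0.031,-0.1333,0,0,0,0,-1, -0.031,-0.1333,0,0,0,0,-1, -0.031,-0.1333,0,0,0,0,-1, -0.031,-0.1333,0,0,0,0,-1, -0.031,-0.1333,0,0,0,0,-1, -0.031,-0.1333,0,0,0,0,-1, -0.031,-0.1333,0,0,0,0,-1, -0.031,-0.1333,0,0,0,0,-1, 0,0,0.1,0,0,0,-1, 0,0,0.1,0,0,0,-1, 0,0,0,0,0,0,-1, 0,0,0,0,0,0,-1]' 110; python3 d.py .495 -.065 .128 -6.5; python3 -c "
from h import *
for c in('top','side'): cv2.imwrite(f'pics/{c}7.png',read_camera(c))
i=cv2.imread('pics/side7.png');cv2.imwrite('pics/c7.png',cv2.resize(i[150:270,250:410],None,fx=4.5,fy=4.5,interpolation=cv2.INTER_CUBIC))
"
```

```text
t: 30.4
ee_pos: [0.4966, -0.0663, 0.1994]
ee_rot: [3.141, -0.001, -0.112]
contact_force: [-0.1, -0.3, -1.8]
grip_width: 0.0228
gripper_force: 108.5
pos [ 0.4966 -0.0663  0.1994] rotdeg [ 1.7999e+02 -3.0000e-02 -6.4000e+00] d/0.3 [-0.006  -0.0038  0.238 ] F [-0.09 -0.27 -1.78] w 0.0228 t 30.4
turn/30 [ 0.    -0.001  0.003]
```

View pics/c7.png

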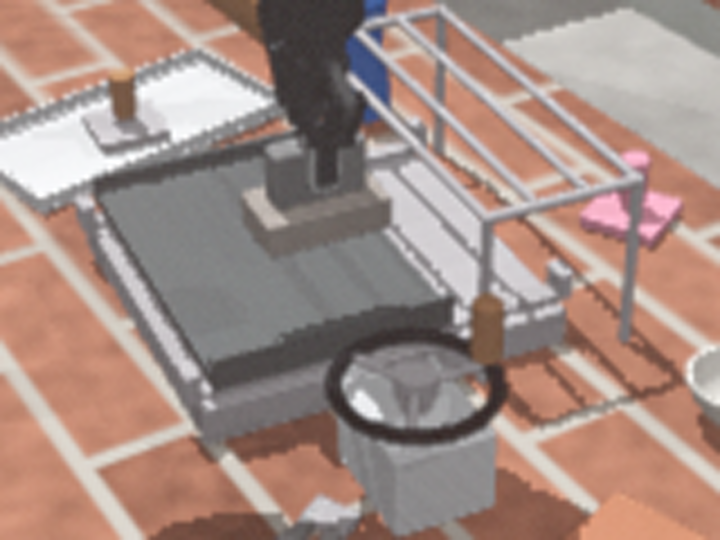

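```bash
python3 -m creep '[-0.005,-0.004,0.05,0,0,0,-1, 0,0,0.06,0,0,0,-1, 0,0,0.06,0,0,0,-1, 0,0,0.03,0,0,0,-1, 0,0,0.02,0,0,0,-1, 0,0,0.02,0,0,0,-1, 0,0,0,0,0,0,-1, 0,0,0,0,0,0,-1]' 110; python3 d.py .495 -.065 .128 -6.5
```

```text
t: 31.5
ee_pos: [0.4952, -0.0644, 0.1269]
ee_rot: [-3.142, -0.0, -0.112]
contact_force: [-0.1, 0.4, -1.9]
grip_width: 0.0226
gripper_force: 108.7
pos [ 0.4952 -0.0644  0.1269] rotdeg [-1.80e+02 -3.00e-02 -6.44e+00] d/0.3 [-0.0006  0.002  -0.0037] F [-0.08  0.42 -1.9 ] w 0.0226 t 31.5
turn/30 [-0.    -0.001  0.002]
```

```bash
python3 -m creep '[0,0,0.018,0,0,0,-1, 0,0,0,0,0,0,-1, 0,0.01,0,0,0,0,-1, 0,0,0,0,0,0,-1]'; python3 -m creep '[0,0.007,0,0,0,0,-1, 0,0,0,0,0,0,-1]'; python3 d.py .495 -.065 .128 -6.5
```

```text
t: 32.0
ee_pos: [0.4948, -0.0677, 0.1214]
ee_rot: [3.141, -0.0, -0.113]
contact_force: [0.4, 0.5, -1.9]
grip_width: 0.0229
gripper_force: 108.7
t: 32.25
ee_pos: [0.4945, -0.0696, 0.1213]
ee_rot: [3.142, -0.0, -0.113]
contact_force: [-0.7, 0.2, -1.8]
grip_width: 0.0228
gripper_force: 108.7
pos [ 0.4945 -0.0696  0.1213] rotdeg [ 1.80e+02 -1.00e-02 -6.45e+00] d/0.3 [-0.0002 -0.0155 -0.0223] F [-0.66  0.24 -1.81] w 0.0228 t 32.25
turn/30 [ 0.    -0.     0.002]
```

```bash
python3 -m creep '[0,0.004,0,0,0,0,-1, 0,0,0,0,0,0,-1]'
```

```text
t: 32.5
ee_pos: [0.4945, -0.0702, 0.1212]
ee_rot: [-3.141, 0.0, -0.112]
contact_force: [0.5, 3.2, -1.7]
grip_width: 0.0229
gripper_force: 108.7
```

```bash
python3 -m creep '[0,-0.004,0.006,0,0,0,-1, 0,0,0,0,0,0,-1]';python3 -m creep '[0,0,0.004,0,0,0,-1, 0,0,0,0,0,0,-1]'
```

```text
t: 32.75
ee_pos: [0.4944, -0.0696, 0.1193]
ee_rot: [3.141, 0.0, -0.112]
contact_force: [-0.2, -0.9, -2.7]
grip_width: 0.0228
gripper_force: 108.7
t: 33.0
ee_pos: [0.4945, -0.0696, 0.1182]
ee_rot: [3.141, 0.0, -0.112]
contact_force: [-0.1, 0.5, -2.8]
grip_width: 0.0225
gripper_force: 108.8
```

```bash
python3 -m creep '[0,0,0.002,0,0,0,-1, 0,0,0,0,0,0,-1]'
```

```text
t: 33.25
ee_pos: [0.4945, -0.0695, 0.118]
ee_rot: [-3.141, -0.0, -0.113]
contact_force: [-1.4, -0.5, 5.3]
grip_width: 0.0227
gripper_force: 109.7
```

```bash
python3 -m creep '[0,0,0.001,0,0,0,-1, 0,0,0,0,0,0,-1]'
```

```text
t: 33.5
ee_pos: [0.4945, -0.0695, 0.118]
ee_rot: [-3.141, -0.001, -0.113]
contact_force: [-2.7, 1.1, 10.2]
grip_width: 0.0226
gripper_force: 110.9
```

```bash
python3 -m creep '[0,-0.01,0,0,0,0,-1, 0,-0.015,0,0,0,0,-1, 0,-0.015,0,0,0,0,-1]'; python3 -m creep '[0,-0.015,0,0,0,0,-1, 0,-0.015,0,0,0,0,-1]'
```

```text
t: 33.88
ee_pos: [0.4965, -0.0589, 0.1179]
ee_rot: [3.14, -0.002, -0.114]
contact_force: [-0.5, -4.4, 6.5]
grip_width: 0.0226
gripper_force: 110.1
t: 34.12
ee_pos: [0.4976, -0.0498, 0.1179]
ee_rot: [3.14, -0.002, -0.113]
contact_force: [0.0, -4.5, 8.0]
grip_width: 0.0227
gripper_force: 110.1
```

```bash
python3 -m creep '[0,-0.015,0.0004,0,0,0,-1, 0,-0.015,0,0,0,0,-1, 0,-0.015,0,0,0,0,-1]'; python3 -m creep '[0,-0.015,0,0,0,0,-1, 0,-0.015,0,0,0,0,-1, 0,-0.015,0,0,0,0,-1]'
```

```text
t: 34.5
ee_pos: [0.4992, -0.0366, 0.1179]
ee_rot: [3.14, -0.003, -0.114]
contact_force: [-0.3, -5.5, 8.3]
grip_width: 0.0226
gripper_force: 110.4
t: 34.88
ee_pos: [0.5007, -0.0232, 0.1179]
ee_rot: [3.14, -0.003, -0.114]
contact_force: [-0.4, -5.6, 8.8]
grip_width: 0.0227
gripper_force: 110.4
```

Steady near 11.5 N normal.

```bash
python3 -m creep '[0,-0.015,0,0,0,0,-1, 0,-0.015,0,0,0,0,-1, 0,-0.015,0,0,0,0,-1, 0,-0.015,0,0,0,0,-1]'; python3 -m creep '[0,-0.015,0,0,0,0,-1, 0,-0.015,0,0,0,0,-1, 0,-0.015,0,0,0,0,-1, 0,-0.015,0,0,0,0,-1]'
```

```text
t: 35.38
ee_pos: [0.5027, -0.0054, 0.1179]
ee_rot: [3.14, -0.003, -0.114]
contact_force: [-1.3, -6.0, 8.8]
grip_width: 0.0225
gripper_force: 110.4
t: 35.88
ee_pos: [0.5048, 0.0125, 0.1179]
ee_rot: [3.14, -0.003, -0.114]
contact_force: [0.4, -6.1, 8.9]
grip_width: 0.0225
gripper_force: 110.4
```

```bash
for i in 1; do python3 -m creep '[0,-0.015,0,0,0,0,-1, 0,-0.015,0,0,0,0,-1, 0,-0.015,0,0,0,0,-1, 0,-0.015,0,0,0,0,-1, 0,-0.015,0,0,0,0,-1]'; done; python3 -m creep '[0,-0.015,0,0,0,0,-1, 0,-0.015,0,0,0,0,-1, 0,-0.015,0,0,0,0,-1, 0,-0.015,0,0,0,0,-1, 0,-0.015,0,0,0,0,-1]'
```

```text
t: 36.5
ee_pos: [0.5073, 0.0349, 0.1179]
ee_rot: [3.14, -0.003, -0.114]
contact_force: [-0.4, -5.5, 8.1]
grip_width: 0.0226
gripper_force: 110.4
t: 37.12
ee_pos: [0.5097, 0.0572, 0.1179]
ee_rot: [3.14, -0.002, -0.114]
contact_force: [-0.0, -5.8, 8.8]
grip_width: 0.023
gripper_force: 110.4
```

```bash
python3 -m creep '[0,-0.015,0,0,0,0,-1, 0,-0.015,0,0,0,0,-1, 0,-0.015,0,0,0,0,-1, 0,-0.015,0,0,0,0,-1, 0,-0.015,0,0,0,0,-1]'; python3 -m creep '[0,-0.015,0,0,0,0,-1, 0,-0.015,0,0,0,0,-1, 0,-0.015,0,0,0,0,-1, 0,-0.015,0,0,0,0,-1, 0,-0.015,0,0,0,0,-1]'
```

```text
t: 37.75
ee_pos: [0.5122, 0.0796, 0.1179]
ee_rot: [3.14, -0.002, -0.114]
contact_force: [-1.3, -6.1, 9.9]
grip_width: 0.0227
gripper_force: 110.4
t: 38.38
ee_pos: [0.5147, 0.1019, 0.1179]
ee_rot: [3.14, -0.002, -0.114]
contact_force: [-0.7, -7.0, 9.5]
grip_width: 0.0225
gripper_force: 110.4
```

```bash
python3 -m creep '[0,-0.015,0,0,0,0,-1, 0,-0.015,0,0,0,0,-1, 0,-0.015,0,0,0,0,-1, 0,-0.015,0,0,0,0,-1, 0,-0.015,0,0,0,0,-1]'; python3 -m creep '[0,-0.015,0,0,0,0,-1, 0,-0.015,0,0,0,0,-1, 0,-0.015,0,0,0,0,-1, 0,-0.015,0,0,0,0,-1]'
```

```text
t: 39.0
ee_pos: [0.5172, 0.1242, 0.1179]
ee_rot: [3.14, -0.002, -0.114]
contact_force: [-0.3, -6.7, 9.6]
grip_width: 0.0227
gripper_force: 110.5
t: 39.5
ee_pos: [0.5192, 0.1421, 0.1179]
ee_rot: [3.14, -0.002, -0.114]
contact_force: [-0.5, -6.0, 10.0]
grip_width: 0.0227
gripper_force: 110.5
```

```bash
python3 -m creep '[0,-0.01,0,0,0,0,-1, 0,-0.005,0,0,0,0,-1]'
```

```text
t: 39.75
ee_pos: [0.5197, 0.1466, 0.1179]
ee_rot: [3.14, -0.002, -0.114]
contact_force: [-0.7, -7.6, 8.9]
grip_width: 0.0225
gripper_force: 110.6
```

```bash
python3 -m creep '[0,-0.008,0,0,0,0,-1, 0,-0.005,0,0,0,0,-1]'; python3 -m creep '[0,-0.003,0,0,0,0,-1]'
```

```text
t: 40.0
ee_pos: [0.5201, 0.1504, 0.1179]
ee_rot: [3.14, -0.002, -0.114]
contact_force: [-0.6, -6.4, 10.6]
grip_width: 0.0227
gripper_force: 110.6
t: 40.12
ee_pos: [0.5202, 0.1513, 0.1179]
ee_rot: [3.14, -0.002, -0.114]
contact_force: [-0.2, -6.7, 9.5]
grip_width: 0.0228
gripper_force: 110.6
```

```bash
python3 -m creep '[0,-0.003,0,0,0,0,-1, 0,-0.001,0,0,0,0,-1]'; python3 -m creep '[0,-0.002,0,0,0,0,-1]'
```

```text
t: 40.38
ee_pos: [0.5203, 0.1522, 0.1179]
ee_rot: [3.14, -0.002, -0.114]
contact_force: [-0.5, -6.9, 9.5]
grip_width: 0.0228
gripper_force: 110.5
t: 40.5
ee_pos: [0.5204, 0.1524, 0.1179]
ee_rot: [3.139, -0.002, -0.114]
contact_force: [-1.2, -9.6, 9.7]
grip_width: 0.0224
gripper_force: 110.5
```

```bash
python3 -m creep '[0,0.005,-0.02,0,0,0,-1, 0,0,-0.1,0,0,0,-1, 0,0,-0.16,0,0,0,-1, 0,0,-0.17,0,0,0,-1, 0,0,0,0,0,-0.27,-1, 0,0,0,0,0,-0.27,-1, 0,0,0,0,0,-0.26,-1, 0,0,0,0,0,0,-1]' 110; python3 d.py .545 -.39 .25 17.4
```

```text
t: 41.5
ee_pos: [0.5193, 0.1537, 0.2523]
ee_rot: [-3.14, 0.0, 0.306]
contact_force: [-0.8, 0.7, -2.1]
grip_width: 0.0226
gripper_force: 108.8
pos [0.5193 0.1537 0.2523] rotdeg [-1.7993e+02  1.0000e-02  1.7540e+01] d/0.3 [-0.4644  1.7539  0.0056] F [-0.81  0.66 -2.11] w 0.0226 t 41.5
turn/30 [-0.002  0.     0.005]
```

```bash
python3 -m creep '[-0.042,0.1595,0,0,0,0,-1, -0.042,0.1595,0,0,0,0,-1, -0.042,0.1595,0,0,0,0,-1, -0.042,0.1595,0,0,0,0,-1, -0.042,0.1595,0,0,0,0,-1, -0.042,0.1595,0,0,0,0,-1, -0.042,0.1595,0,0,0,0,-1, -0.042,0.1595,0,0,0,0,-1, -0.042,0.1595,0,0,0,0,-1, -0.042,0.1595,0,0,0,0,-1, -0.043,0.1595,0,0,0,0,-1, 0,0,0,0,0,0,-1]' 110; python3 -m creep '[0,0,0,0,0,0,-1]'; python3 d.py .545 -.39 .064 17.4;  python3 -c "
from h import *
for c in('top','side'): cv2.imwrite(f'pics/{c}8.png',read_camera(c))
i=cv2.imread('pics/side8.png');cv2.imwrite('pics/c8.png',cv2.resize(i[180:340,280:460],None,fx=3.5,fy=3.5,interpolation=cv2.INTER_CUBIC))
"
```

```text
t: 43.0
ee_pos: [0.5445, -0.3949, 0.252]
ee_rot: [3.139, 0.002, 0.298]
contact_force: [0.5, 1.0, -2.0]
grip_width: 0.0227
gripper_force: 109.3
t: 43.12
ee_pos: [0.5459, -0.3898, 0.2515]
ee_rot: [-3.14, 0.001, 0.304]
contact_force: [0.9, 0.1, -2.1]
grip_width: 0.0225
gripper_force: 109.3
pos [ 0.5459 -0.3898  0.2515] rotdeg [-1.7991e+02  4.0000e-02  1.7430e+01] d/0.3 [-0.0026  0.0007  0.6249] F [ 0.9   0.08 -2.11] w 0.0225 t 43.12
turn/30 [-0.003  0.001  0.001]
```

View pics/c8.png

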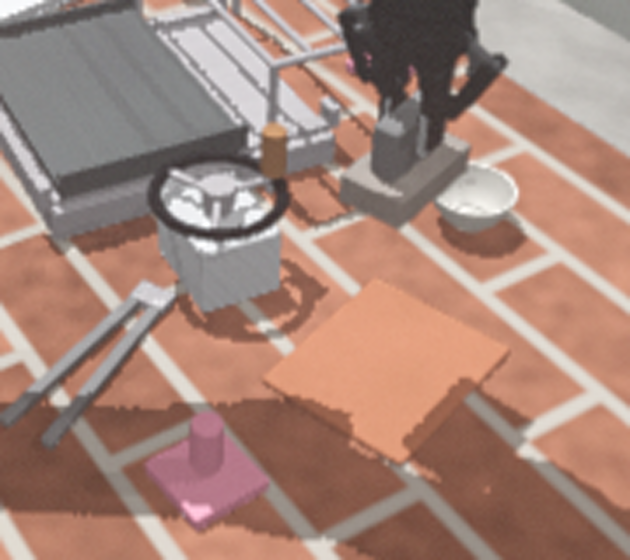

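Stone held level over the tile, tile empty and clear. Lower it.

```bash
python3 -m creep '[0,0,0.1,0,0,0,-1, 0,0,0.13,0,0,0,-1, 0,0,0.13,0,0,0,-1, 0,0,0.13,0,0,0,-1, 0,0,0.08,0,0,0,-1, 0,0,0.03,0,0,0,-1, 0,0,0.01,0,0,0,-1, 0,0,0,0,0,0,-1]' 110; python3 d.py .545 -.39 .064 17.4
```

```text
t: 44.22
ee_pos: [0.5465, -0.3905, 0.0701]
ee_rot: [3.141, -0.001, 0.307]
contact_force: [-1.3, -0.5, -1.9]
grip_width: 0.0228
gripper_force: 109.4
pos [ 0.5465 -0.3905  0.0701] rotdeg [ 1.7995e+02 -5.0000e-02  1.7570e+01] d/0.3 [-0.0044 -0.0032  0.0204] F [-1.3  -0.46 -1.89] w 0.0228 t 44.23
turn/30 [ 0.002 -0.002  0.006]
```

```bash
python3 -m creep '[0,0,0.012,0,0,0,-1, 0,0,0.004,0,0,0,-1, 0,0,0,0,0,0,-1]'; python3 -m creep '[0,0,0.004,0,0,0,-1, 0,0,0,0,0,0,-1]'
```

```text
t: 44.6
ee_pos: [0.5461, -0.3905, 0.0645]
ee_rot: [3.142, -0.0, 0.306]
contact_force: [-0.2, -0.4, -2.6]
grip_width: 0.0228
gripper_force: 109.4
t: 44.85
ee_pos: [0.5461, -0.3906, 0.0642]
ee_rot: [3.141, -0.001, 0.306]
contact_force: [-0.5, 2.3, 6.4]
grip_width: 0.0231
gripper_force: 110.4
```

```bash
python3 -m creep '[0,0,-0.003,0,0,0,1, 0,0,0,0,0,0,1, 0,0,0,0,0,0,1, 0,0,0,0,0,0,1, 0,0,-0.1,0,0,0,1, 0,0,-0.2,0,0,0,1, 0,0,-0.2,0,0,0,1, 0,0,-0.1,0,0,0,1, 0,0,0,0,0,0.266,1, 0,0,0,0,0,0.266,1, 0,0,0,0,0,0.266,1, 0,0,0,0,0,0,1]' 40; python3 d.py .549 -.213 .2457 -6.4; python3 circ.py -1 -15 24 -6.4
```

```text
t: 46.35
ee_pos: [0.5461, -0.3902, 0.2438]
ee_rot: [3.141, 0.001, -0.11]
contact_force: [-0.4, -0.2, 0.6]
grip_width: 0.0854
gripper_force: 0.0
pos [ 0.5461 -0.3902  0.2438] rotdeg [ 1.7999e+02  4.0000e-02 -6.3200e+00] d/0.3 [-0.0553 -0.5883 -0.0063] F [-0.39 -0.19  0.56] w 0.0854 t 46.35
turn/30 [0.    0.001 0.003]
[[-0.002, 0.048], [-0.014, 0.046], [-0.025, 0.041], [-0.035, 0.033], [-0.042, 0.022], [-0.047, 0.011], [-0.048, -0.002], [-0.046, -0.014], [-0.041, -0.025], [-0.033, -0.035], [-0.022, -0.042], [-0.011, -0.047], [0.002, -0.048], [0.014, -0.046], [0.025, -0.041], [0.035, -0.033], [0.042, -0.022], [0.047, -0.011], [0.048, 0.002], [0.046, 0.014], [0.041, 0.025], [0.033, 0.035], [0.022, 0.042], [0.011, 0.047]]
```

```bash
python3 -m creep '[-0.014,-0.147,0,0,0,0,1, -0.014,-0.147,0,0,0,0,1, -0.014,-0.147,0,0,0,0,1, -0.0133,-0.1473,0,0,0,0,1, 0,0,0,0,0,0,1]' 40; python3 d.py .549 -.213 .1256 -6.4;  python3 -c "
from h import *
for c in('top','side'): cv2.imwrite(f'pics/{c}9.png',read_camera(c))
for c in('top','side'): print([(round(r['confidence'],2),atz(c,r['pixel'],.126).round(3)) for r in pinpoint('crank_grip',c)[:2]],[(round(r['confidence'],2),atz(c,r['pixel'],.006).round(3)) for r in pinpoint('stone',c)[:2]])
i=cv2.imread('pics/side9.png');cv2.imwrite('pics/c9.png',cv2.resize(i[130:330,230:460],None,fx=3.2,fy=3,interpolation=cv2.INTER_CUBIC))
"
```

```text
t: 46.98
ee_pos: [0.5497, -0.2093, 0.2437]
ee_rot: [-3.139, 0.001, -0.103]
contact_force: [-0.9, -0.8, 0.1]
grip_width: 0.0856
gripper_force: 0.0
pos [ 0.5497 -0.2093  0.2437] rotdeg [-1.7988e+02  5.0000e-02 -5.8900e+00] d/0.3 [-0.0008  0.0132  0.3935] F [-0.88 -0.78  0.1 ] w 0.0856 t 46.98
turn/30 [-0.004  0.002  0.017]
[(0.48, array([ 0.489, -0.21 ,  0.126]))] [(0.59, array([ 0.546, -0.387,  0.006]))]
[(0.44, array([ 0.556, -0.207,  0.126]))] [(0.71, array([ 0.556, -0.389,  0.006]))]
```

View pics/c9.png

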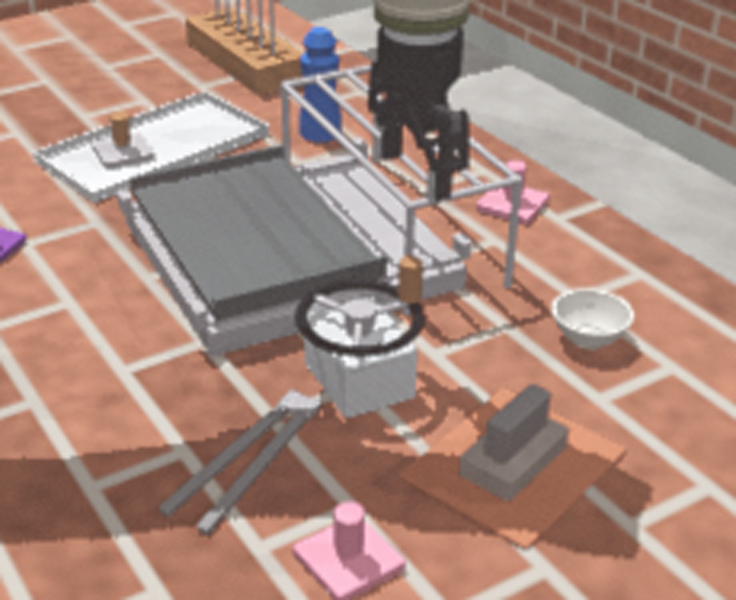

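Stone flat in the middle of its tile, press upright in the tray, knob where I left it. Grip the knob again.

```bash
python3 -m creep '[-0.001,0.004,0.1,0,0,0,1, 0,0,0.1,0,0,0,1, 0,0,0.1,0,0,0,1, 0,0,0.085,0,0,0,1, 0,0,0,0,0,0,1, 0,0,0,0,0,0,-1, 0,0,0,0,0,0,-1, 0,0,0,0,0,0,-1, 0,0,0,0,0,0,-1, 0,0,0,0,0,0,-1, 0,0,0,0,0,0,-1]' 40; python3 d.py .549 -.213 .1256 -6.4
```

```text
t: 48.65
ee_pos: [0.549, -0.2153, 0.1295]
ee_rot: [3.14, -0.002, -0.112]
contact_force: [-1.2, -2.0, 6.5]
grip_width: 0.0228
gripper_force: 39.2
pos [ 0.549  -0.2153  0.1295] rotdeg [ 1.7993e+02 -9.0000e-02 -6.4100e+00] d/0.3 [-0.001  -0.0077  0.0131] F [-1.19 -1.99  6.49] w 0.0228 t 48.65
turn/30 [ 0.002 -0.003 -0.   ]
```

```bash
python3 circ.py -3.6 -15 24 -6.4
```

```text
[[-0.004, 0.048], [-0.016, 0.045], [-0.027, 0.039], [-0.037, 0.031], [-0.043, 0.02], [-0.047, 0.009], [-0.048, -0.004], [-0.045, -0.016], [-0.039, -0.027], [-0.031, -0.037], [-0.02, -0.043], [-0.009, -0.047], [0.004, -0.048], [0.016, -0.045], [0.027, -0.039], [0.037, -0.031], [0.043, -0.02], [0.047, -0.009], [0.048, 0.004], [0.045, 0.016], [0.039, 0.027], [0.031, 0.037], [0.02, 0.043], [0.009, 0.047]]
```

```bash
python3 -m creep '[-0.004,0.048,-0.0015,0,0,0,-1, -0.016,0.045,0,0,0,0,-1, -0.027,0.039,0,0,0,0,-1, -0.037,0.031,0,0,0,0,-1, -0.043,0.02,0,0,0,0,-1, -0.047,0.009,0,0,0,0,-1]' 40; python3 d.py .494 -.2118 .1256 -6.4
```

```text
t: 49.4
ee_pos: [0.4908, -0.2641, 0.1295]
ee_rot: [-3.138, -0.001, -0.11]
contact_force: [2.9, 8.8, 8.8]
grip_width: 0.0232
gripper_force: 39.5
pos [ 0.4908 -0.2641  0.1295] rotdeg [-1.798e+02 -4.000e-02 -6.310e+00] d/0.3 [-0.0085 -0.1744  0.0135] F [2.89 8.81 8.78] w 0.0232 t 49.4
turn/30 [-0.007 -0.001  0.003]
```

```bash
python3 -m creep '[-0.048,-0.006,-0.0025,0,0,0,-1, -0.045,-0.016,0,0,0,0,-1, -0.039,-0.027,0,0,0,0,-1, -0.031,-0.037,0,0,0,0,-1, -0.02,-0.043,0,0,0,0,-1, -0.009,-0.047,0,0,0,0,-1]' 40; python3 -m creep '[0.004,-0.048,0,0,0,0,-1, 0.016,-0.045,0,0,0,0,-1, 0.027,-0.039,0,0,0,0,-1, 0.037,-0.031,0,0,0,0,-1, 0.043,-0.02,0,0,0,0,-1, 0.047,-0.009,0,0,0,0,-1]' 40
```

```text
t: 50.15
ee_pos: [0.4392, -0.2068, 0.1297]
ee_rot: [3.14, -0.001, -0.112]
contact_force: [8.0, -2.0, -13.9]
grip_width: 0.0228
gripper_force: 39.9
t: 50.9
ee_pos: [0.4981, -0.1541, 0.1297]
ee_rot: [-3.14, 0.001, -0.11]
contact_force: [-1.4, 0.6, -8.3]
grip_width: 0.0231
gripper_force: 40.7
```

```bash
python3 -m creep '[0.048,0.004,0.0015,0,0,0,-1, 0.045,0.016,0,0,0,0,-1, 0.039,0.027,0,0,0,0,-1, 0.031,0.037,0,0,0,0,-1, 0.02,0.043,0,0,0,0,-1, 0.009,0.047,0,0,0,0,-1, -0.004,0.048,0,0,0,0,-1, -0.016,0.045,0,0,0,0,-1, -0.027,0.039,0,0,0,0,-1, -0.037,0.031,0,0,0,0,-1, -0.043,0.02,0,0,0,0,-1, -0.047,0.009,0,0,0,0,-1]' 40; python3 d.py .494 -.2118 .1256 -6.4
```

```text
t: 52.4
ee_pos: [0.4895, -0.2641, 0.1295]
ee_rot: [-3.138, 0.001, -0.111]
contact_force: [2.3, 10.9, 9.7]
grip_width: 0.0229
gripper_force: 42.2
pos [ 0.4895 -0.2641  0.1295] rotdeg [-1.7979e+02  4.0000e-02 -6.3700e+00] d/0.3 [-0.0043 -0.1748  0.0136] F [ 2.33 10.86  9.69] w 0.0229 t 52.4
turn/30 [-0.007  0.001  0.001]
```

```bash
python3 -m creep '[-0.048,-0.006,-0.002,0,0,0,-1, -0.045,-0.016,0,0,0,0,-1, -0.039,-0.027,0,0,0,0,-1, -0.031,-0.037,0,0,0,0,-1, -0.02,-0.043,0,0,0,0,-1, -0.009,-0.047,0,0,0,0,-1, 0.004,-0.048,0,0,0,0,-1, 0.016,-0.045,0,0,0,0,-1, 0.027,-0.039,0,0,0,0,-1, 0.037,-0.031,0,0,0,0,-1, 0.043,-0.02,0,0,0,0,-1, 0.047,-0.009,0,0,0,0,-1]' 40; python3 -m creep '[0.048,0.004,0.001,0,0,0,-1, 0.045,0.016,0,0,0,0,-1, 0.039,0.027,0,0,0,0,-1, 0.031,0.037,0,0,0,0,-1, 0,0,0,0,0,0,-1]' 40
```

```text
t: 53.9
ee_pos: [0.4979, -0.154, 0.1298]
ee_rot: [-3.141, 0.001, -0.111]
contact_force: [-2.7, -2.4, -12.5]
grip_width: 0.0227
gripper_force: 40.5
t: 54.52
ee_pos: [0.5448, -0.1873, 0.1298]
ee_rot: [3.14, -0.003, -0.113]
contact_force: [5.1, 1.2, -8.7]
grip_width: 0.0226
gripper_force: 40.9
```

```bash
python3 -m creep '[0.012,0.025,0.002,0,0,0,-1, 0.007,0.025,0,0,0,0,-1, 0.003,0.02,0,0,0,0,-1, 0,0,0,0,0,0,-1]' 40; python3 -m creep '[0,0.008,0,0,0,0,-1, 0,0,0,0,0,0,-1]' 40
```

```text
t: 55.02
ee_pos: [0.5491, -0.2091, 0.1297]
ee_rot: [3.139, -0.004, -0.113]
contact_force: [7.4, -0.3, -6.3]
grip_width: 0.0228
gripper_force: 41.2
t: 55.28
ee_pos: [0.5491, -0.2111, 0.1297]
ee_rot: [3.139, -0.004, -0.112]
contact_force: [6.9, -0.1, -6.3]
grip_width: 0.0229
gripper_force: 41.4
```

```bash
python3 -m creep '[-0.003,0.012,0,0,0,0,-1, 0,0.008,0,0,0,0,-1, 0,0,0,0,0,0,-1]' 40; python3 -m creep '[0,0.004,0,0,0,0,-1, 0,0,0,0,0,0,-1]' 40
```

```text
t: 55.65
ee_pos: [0.5486, -0.2155, 0.1297]
ee_rot: [3.142, -0.005, -0.111]
contact_force: [10.0, 5.0, -6.5]
grip_width: 0.023
gripper_force: 41.4
t: 55.9
ee_pos: [0.5486, -0.2156, 0.1297]
ee_rot: [-3.14, -0.005, -0.11]
contact_force: [11.7, 7.6, -4.6]
grip_width: 0.0232
gripper_force: 41.6
```

```bash
python3 -m creep '[-0.002,0.014,0,0,0,0,-1, 0,0,0,0,0,0,-1]' 40
```

```text
t: 56.15
ee_pos: [0.5486, -0.216, 0.1296]
ee_rot: [-3.134, -0.004, -0.107]
contact_force: [12.7, 18.9, 2.1]
grip_width: 0.0229
gripper_force: 42.4
```

Stop confirmed. Relax, release, retreat and check.

```bash
python3 -m creep '[-0.001,-0.015,0,0,0,0,-1, 0,0,0,0,0,0,1, 0,0,0,0,0,0,1, 0,0,0,0,0,0,1, 0,0,0,0,0,0,1, 0,0,-0.1,0,0,0,1, 0,0,-0.15,0,0,0,1, 0,0,-0.15,0,0,0,1, 0,0,-0.1,0,0,0,1, 0,0.15,0,0,0,0,1, 0,0.15,0,0,0,0,1, 0,0,0,0,0,0,1]' 40; python3 -c "
from h import *
for c in('top','side'): cv2.imwrite(f'pics/{c}10.png',read_camera(c))
for n,z in(('plate_top',.06),('stone',.006),('press_b',.003)):
  for c in('top','side'): print(n,c,[(round(r['confidence'],2),atz(c,r['pixel'],z).round(3)) for r in pinpoint(n,c)[:5]])
i=cv2.imread('pics/side10.png');cv2.imwrite('pics/c10.png',cv2.resize(i[130:330,230:460],None,fx=3.2,fy=3,interpolation=cv2.INTER_CUBIC))
"
```

```text
t: 57.65
ee_pos: [0.533, -0.3094, 0.2797]
ee_rot: [3.139, -0.001, -0.117]
contact_force: [0.4, -0.2, -0.4]
grip_width: 0.0852
gripper_force: 0.0
plate_top top [(0.6, array([0.6  , 0.028, 0.06 ]))]
plate_top side [(0.78, array([0.587, 0.031, 0.06 ]))]
stone top []
stone side [(0.73, array([ 0.541, -0.388,  0.006])), (0.24, array([0.628, 0.083, 0.006]))]
press_b top [(0.84, array([0.291, 0.463, 0.003])), (0.79, array([0.487, 0.358, 0.003])), (0.78, array([ 0.843, -0.   ,  0.003])), (0.74, array([ 0.342, -0.408,  0.003])), (0.64, array([0.26 , 0.251, 0.003]))]
press_b side [(0.76, array([0.301, 0.474, 0.003])), (0.74, array([ 0.347, -0.424,  0.003])), (0.68, array([0.254, 0.234, 0.003])), (0.65, array([0.487, 0.365, 0.003])), (0.56, array([ 0.553, -0.39 ,  0.003]))]
```

View pics/c10.png

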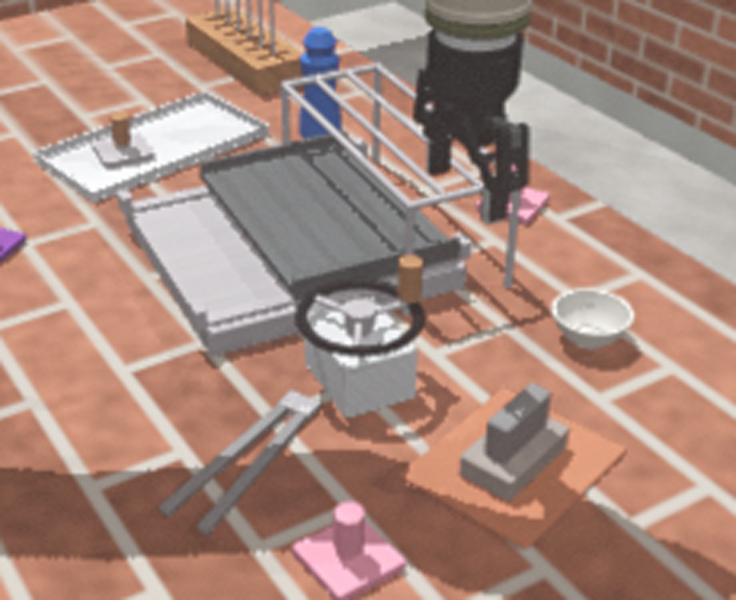

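```bash
python3 -c "
from rig import job_done
print(job_done())"
```

```text
the job is handed in; nothing more can be done
None
```

I did the whole job in order and handed it in at about 58 s of robot time. The only grill press on the hotplate, press_b, stands upright in the drip tray, about 45 mm from where I set it down. The middle was swept in one stroke at about 9–13 N, lip to lip. The stone lies flat on its tile and the hotplate is home against its rear stops. I gave the grinder, bowl, tongs and look-alikes a wide berth, and the pictures show nothing disturbed.

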